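Change the taper-shank drum on a fossil grinding spindle

TASK

Change the drum on the grinding spindle: drive the drift through the spindle's slot until the red-brown coarse drum comes loose, put the drift back in its wooden rest, and stand the coarse drum in the empty grey pot. Then seat the blue fine drum fully home in the spindle with a firm twisting push, and leave everything released. Do not disturb the buffing drum, the jar or the stone.

Things in the scene. Friction and masses are not known exactly. Their poses are not given: they have to be found in the camera images.
- grinder: Upright grinding spindle bolted to the bench (does not turn): green-grey flange 150 mm wide, 12 mm high, housing, then a bright steel nose 48 mm wide, its flat top face 110 mm above the bench, with a tapered bore open at the top (28 mm mouth, 1:10 on diameter). Below the bore a drift slot crosses the nose along this body's y axis. Origin: spindle axis at bench level; z up.
- nose (a point): Centre of the nose's flat top face, on the spindle axis, 110 mm above the bench; axes as the grinder's.
- slot (a point): Centre of the drift slot's flat floor, on the spindle axis 40 mm above the bench. The slot is 13 mm wide, runs right through along y, open at both sides (24 mm from the axis), and reaches up to 72 mm above the bench. Axes as the grinder's.
- coarse_drum: Red-brown coarse drum, at the start jammed home in the spindle, shoulder on the nose face. All three drums, 0.33 to 0.53 kg, are alike: from the shoulder a steel taper shank goes 52 mm down, then upwards a collar 44 mm wide to 8 mm, abrasive sleeve 56 mm wide to 66, washer 42 wide to 69, round aluminium grip hub 30 wide to 105. Origin: centre of the shoulder, z up to the hub.
- coarse_drum_hub (a point): On the axis of the coarse drum's grip hub, 92 mm above the shoulder: the place to grip. The fingertips may go down to just above the washer, 23 mm lower.
- coarse_drum_end (a point): Centre of the shank's flat lower end, 52 mm below the shoulder: 15 mm wide, chamfered to 21 mm 5 mm up; the shank is 26 mm wide at the shoulder. With the drum home it is 18 mm above the slot floor. A jammed drum takes 40 to 60 N to pull straight out; raised 7 mm by the drift it is loose.
- fine_drum: Blue fine drum in one of the grey pots, same shape and origin. Set in the bore it stops with the shoulder 6 to 9 mm above the nose face; a straight push of 25 N leaves it some 2 mm proud, but 10 to 30 N down while turning it 1 to 1.5 rad about its axis, either way (up to 1 N m, so grip firmly), brings it home, and it stays jammed.
- fine_drum_hub (a point): On the axis of the fine drum's grip hub, 92 mm above its shoulder: the place to grip.
- pot_empty: The empty grey pot (drum holder), fixed to the bench, like the two that hold drums: tube 53 mm wide with a 72 mm foot, flat rim 60 mm above the bench, round hole 32 mm wide, 56 mm deep. A drum hangs in it with its shoulder on the rim. Origin: its axis at bench level.
- drift: Drift: flat steel wedge, 0.26 kg, on edge in the rest. Blade 135 mm long, 8 mm thick, lower edge straight, 34 mm high at the root, falling evenly to 14.5 mm at the tip (last 12 mm narrow to 4 mm thick). Behind the root a red grip 65 mm long, 14 thick, 37 high, underside level with the lower edge. Origin: blade root, mid-thickness, on the lower edge; x to the tip, z up.
- drift_tip (a point): The drift's tip, 135 mm in front of its origin on the lower edge. Slid along the slot floor from either side, the wedge meets the shank's end with the tip some 10 mm past the spindle axis and has lifted the drum 7 mm with the tip about 65 to 70 mm past it; it takes up to about 25 N.
- drift_grip (a point): Best place to pinch the drift across its thickness: in the red grip, 27 mm behind the drift's origin, 19 mm above the lower edge. In the rest it lies between the saddles, with room down to the base board, 6 mm above the bench.
- rest: Wooden rest of the drift, fixed: board 190 x 56 x 6 mm and two saddles 50 mm wide, 14 mm long, their grooves' floors 26 mm, cheeks 38 mm above the bench. Rear saddle (x = -58 mm): groove 20 mm wide for the red grip; front (x = +99 mm): 14 mm for the blade. Origin: at bench level below the place of the drift's origin; x as the drift's.
- buff_drum: Bystander: cream buffing drum, same shape and origin as the other drums, in the third grey pot.
- jar: Bystander: amber glass jar with black cap, 56 mm wide and 85 mm high, beside the spindle. Origin: centre of its underside.
- rock: Bystander: grey stone about 85 x 65 x 45 mm, between the spindle and the robot. Origin: centre of its underside.
Mind the look-alikes: they are no part of the job. What is shaped like the coarse_drum but pink is not meant. Of the things that look like the drift, the smaller one is meant.

How it is judged:
By the outcome, as a careful person would: the job done as asked, in the order asked, and still so for the second after the job is handed in, with the robot touching nothing.
It also fails if it takes over 72 s, if anything falls off the work surface, if the arm or the gripper's body presses on something with over 40 N, if the wrist force passes 120 N, or if a joint passes its speed limit or range.

ROBOT

A 7-joint arm with a two-finger parallel gripper is mounted at the origin on the work surface. World frame = base frame: x ahead of the robot, y to its left, z up, the work surface at z = 0. Lengths are in m, angles in degrees, forces in N, time in s.
With the tool pointing down it reaches from about 0.425 to 0.875 m from the base axis. Payload 4.7 kg.
Tool frame: the origin (TCP) lies at the centre of the arm's flange, where the gripper is bolted on; the fingertips stand 182 mm ahead of it and the grasp point (between the pads) lies 164 mm ahead of it; z points along the fingers, x is the direction in which the jaws open and shut, and the axes are right-handed (so a half turn about z gives the same grasp; the last joint's range is limited). The gripper opens to 87 mm and grips with 3 to 60 N. Pads are 19 mm wide; open, the fingers measure 117 mm over their backs; the gripper's body (75 mm by 190 mm) begins 51 mm behind the grasp point.
Start: joints at [73.058, 18.392, -4.016, 83.108, 1.295, 78.541, -3.26], TCP at [0.198, -0.619, 0.405] pointing down, gripper open.
Joint ranges: [-163.93, 163.93], [-17.29, 119.83], [-79.2, 71.16], [3.27, 140.29], [-89.18, 269.18], [5.43, 117.66], [-154.24, 154.24]. Speed limits (degrees/s): [147.25, 147.25, 180, 180, 180, 180, 180].

INTERFACE

Orientations are given as [roll, pitch, yaw] about the fixed x, y, z axes, in that order (R = Rz(yaw) Ry(pitch) Rx(roll)).
In Python, from cell import env gives the robot as it stands. The module is installed in compiled form; this text tells all that it offers.
- The arm moves only by the tool carry_out, never from a script. Its argument "increments" is a list of rows, each a list of 5 numbers: the shift along the world's x, y, z in m, then the turn about the world's z in degrees, then the gripper's target within -1 to 1 (shut at 1, half-way at 0, fully open at -1). In form: [[dx, dy, dz, spin, jaw], ...]. A call has 1 to 20 rows; each row is the pose to reach, as a shift and turn from the pose commanded when the call began; what a row does not reach only later rows make up. A row lasts 1/10 s, in which the tool goes at most 50 mm and 8.59 degrees, less where a joint would pass 70% of its speed; a pose out of reach is approached as far as the arm can. A call with a gripper value outside its range is refused whole. The fingers move at their own pace and stop on an object; "grip_force" is the grip in N (left out, the last holds). Time passes only in rows, so rows that repeat a pose let the fingers close. It gives the time, the measured TCP pose, the force and the opening at its end, in the units of the state.
- env.get_obs(): the state, without advancing time (a new reading comes with each control period).
- env.read_camera(name): name is "scene" or "top" or "wrist"; returns (picture, depth): 400x640x3 uint8, red, green, blue; 400x640 float32, m along the optical axis (not along the pixel's ray), 0 where there is no reading.
- env.get_calibration(name): a dict with "K" (3x3 intrinsics, pixels), "camera_from_world" (4x4, takes a point from world to camera coordinates); the wrist camera has in their place "T_tool_cam" (4x4, takes a point from camera to tool coordinates, whose origin is the TCP and whose axes are the tool frame's). Camera axes: x right, y down, z forward; pixel columns grow to the right and rows downward; lengths in m; the calibration is good to about 2 mm. A picture is of the moment at which its call begins: read the wrist's pose just before it. get_calibration takes no time and is no camera call.
- env.sign_off(): hands the job in, once; it reports no verdict.
The state is a dict: "time_s": time; "qpos": joint angles; "joint_velocities": joint speeds; "effort": joint torques, N m; "tool_pos": TCP position; "tool_rot": TCP orientation; "force": force on the tool from outside, world axes, zero at the start; "wrist_torque": the same for the moment, N m; "grip_width": finger opening in m.
Only numpy, scipy, OpenCV 4.12 (cv2) and the standard library are available. Lean on these libraries where they do the work, as an engineer would, in place of code of your own. Each camera call takes 0.05 s, during which the arm holds its last target.

## Working session

There is one attempt and no reset: what is moved stays moved. The work goes in short steps, Python scripts to look and compute and a tool call to move; the robot and the scene stay as the last step left them, time stands still between calls to the robot, and variables do not carry over. Pictures are saved under pics/ and viewed, and the job is handed in when it is done.

Besides the shell and the picture viewer there is one more tool, called after ">>>" as name([rows], argument=value, ...), one row to a line, values as JSON. carry_out: Moves the arm, as the interface text tells. Its arguments: {"type":"object","properties":{"increments":{"type":"array"},"grip_force":{"type":"number"}},"required":["increments"]}

```bash
mkdir -p pics; ls; python3 - <<'E'
from cell import env
import cv2,numpy as np
o=env.get_obs();print({k:np.round(v,3) for k,v in o.items()})
for n in ['scene','top']:
    p,d=env.read_camera(n);cv2.imwrite(f'pics/{n}0.png',p[:,:,::-1]);np.savez(f'{n}0.npz',p=p,d=d)
    c=env.get_calibration(n);print(n,c)
print(env.get_calibration('wrist'))
E
```

```text
pics
{'time_s': np.float64(0.0), 'qpos': array([73.059, 18.439, -4.016, 83.175,  1.294, 78.54 , -3.259]), 'joint_velocities': array([ 0.062,  0.046, -0.039, -0.001,  0.064,  0.053, -0.007]), 'effort': array([ 1.0000e-03, -4.9128e+01, -4.0300e-01, -3.1254e+01, -6.4000e-02,
        4.4000e-02,  0.0000e+00]), 'tool_pos': array([ 0.198, -0.619,  0.404]), 'tool_rot': array([ 1.79995e+02,  1.09000e-01, -7.22480e+01]), 'force': array([ 0.02 , -0.478,  0.65 ]), 'wrist_torque': array([-0.003, -0.007,  0.005]), 'grip_width': np.float64(0.087)}
scene {'K': array([[507.01187932,   0.        , 314.02353756],
       [  0.        , 507.01187932, 196.01932209],
       [  0.        ,   0.        ,   1.        ]]), 'camera_from_world': array([[-7.82293276e-01,  6.22908871e-01,  1.32980680e-03,
         5.47969953e-01],
       [ 5.03385168e-01,  6.33441482e-01, -5.87669347e-01,
        -1.42962807e-01],
       [-3.66906805e-01, -4.59060374e-01, -8.09100099e-01,
         1.85261535e+00],
       [ 0.00000000e+00,  0.00000000e+00,  0.00000000e+00,
         1.00000000e+00]])}
top {'K': array([[515.46586352
[... 218 characters left out ...]
      [-0.99155321, -0.00192672, -0.12968626,  0.5946325 ],
       [ 0.12966669,  0.00812674, -0.99152433,  1.67924866],
       [ 0.        ,  0.        ,  0.        ,  1.        ]])}
{'K': array([[285.52747049,   0.        , 323.26290522],
       [  0.        , 285.52747049, 200.43004805],
       [  0.        ,   0.        ,   1.        ]]), 'T_tool_cam': array([[ 9.99999741e-01, -2.19285643e-04, -6.85093740e-04,
         3.76038182e-04],
       [ 3.80308315e-04,  9.69580051e-01,  2.44774140e-01,
        -6.44355013e-02],
       [ 6.10577768e-04, -2.44774337e-01,  9.69579884e-01,
         2.05477667e-02],
       [ 0.00000000e+00,  0.00000000e+00,  0.00000000e+00,
         1.00000000e+00]])}
```

View pics/scene0.png

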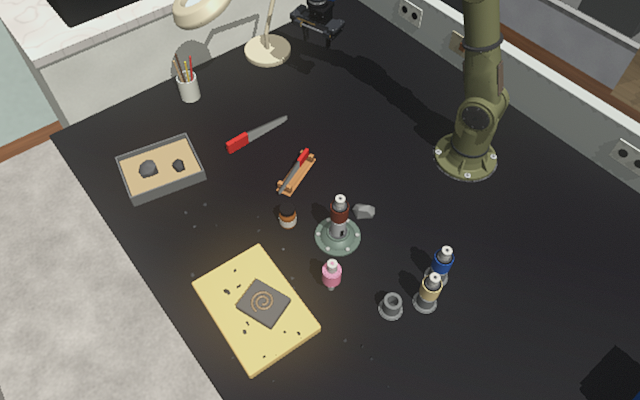

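View pics/top0.png

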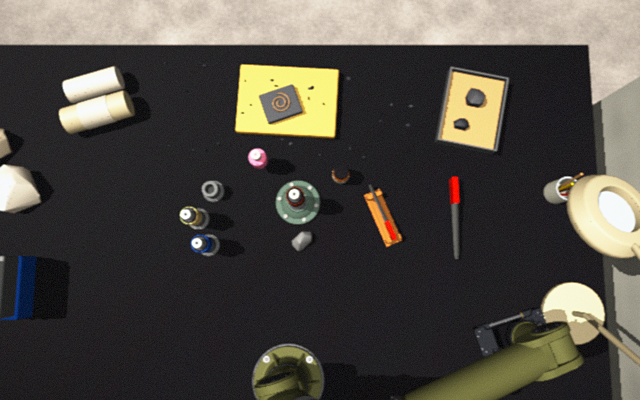

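Scene: the coarse drum is in the spindle (top view 297,195) and the fine blue drum at (205,243). The buff drum is at (193,217), the empty pot at (212,190) and the pink decoy drum at (257,157). The drift in its rest is at (383,220), and the larger red-handled decoy is at (455,215). The jar is at (341,175) and the rock at (302,240). I'll take the wooden-rest drift and the red-brown drum, and check both in close crops.

```bash
cat > h.py <<'E'
import numpy as np,cv2
from scipy.spatial.transform import Rotation as R
def cal(n,obs=None):
    from cell import env
    c=env.get_calibration(n);K=c['K']
    if n!='wrist': T=np.linalg.inv(c['camera_from_world'])
    else:
        B=np.eye(4);B[:3,:3]=R.from_euler('xyz',obs['tool_rot'],degrees=True).as_matrix();B[:3,3]=obs['tool_pos'];T=B@c['T_tool_cam']
    return K,T
def plane(K,T,uv,z):
    uv=np.atleast_2d(uv).astype(float);d=np.c_[(uv-K[:2,2])/[K[0,0],K[1,1]],np.ones(len(uv))]@T[:3,:3].T
    return T[:3,3]+d*((z-T[2,3])/d[:,2])[:,None]
def cloud(K,T,d):
    v,u=np.mgrid[:400,:640];P=np.stack([(u-K[0,2])/K[0,0]*d,(v-K[1,2])/K[1,1]*d,d],-1)
    return P@T[:3,:3].T+T[:3,3]
def proj(K,T,X):
    X=np.atleast_2d(X);p=(X-T[:3,3])@T[:3,:3];return p[:,:2]/p[:,2:]*[K[0,0],K[1,1]]+K[:2,2]
def circ(P):
    A=np.c_[2*P,np.ones(len(P))];s=np.linalg.lstsq(A,(P**2).sum(1),rcond=None)[0];return s[:2],np.sqrt(s[2]+s[:2]@s[:2])
E
python3 - <<'E'
from h import *
for n,(x0,y0,w,h) in {'top':(170,140,240,120),'scene':(270,140,200,180)}.items():
    p=np.load(n+'0.npz')['p'];f=780/w if n=='top' else 3.3
    cv2.imwrite(f'pics/{n}c.png',cv2.resize(p[y0:y0+h,x0:x0+w,::-1],None,fx=f,fy=f,interpolation=cv2.INTER_CUBIC))
z=np.load('top0.npz');K,T=cal('top');C=cloud(K,T,z['d'])
for nm,(u,v) in dict(coarse=(296,192),fine=(204,243),buff=(193,217),pot=(212,190),jar=(341,175),pink=(257,156)).items():
    P=C[v-25:v+26,u-25:u+26].reshape(-1,3)
    P=P[P[:,2]>.02]; zt=np.percentile(P[:,2],98); Q=P[P[:,2]>zt-.012]
    print(nm,zt,Q[:,:2].mean(0),(Q.min(0)+Q.max(0))/2,len(Q))
E
```

```text
coarse 0.2819667599456246 [ 0.37220359 -0.1259941 ] [ 0.37220359 -0.1259941   1.74124536] 15
fine 1.2395955681729274 [ 0.37220359 -0.1259941 ] [ 0.37220359 -0.1259941   1.74124536] 11
buff 0.5498270985684091 [ 0.37220359 -0.1259941 ] [ 0.37220359 -0.1259941   1.74124536] 12
pot 1.7412453642489327 [ 0.37220359 -0.1259941 ] [ 0.37220359 -0.1259941   1.74124536] 11
jar 1.7412453642489327 [ 0.37220359 -0.1259941 ] [ 0.37220359 -0.1259941   1.74124536] 9
pink 1.7412453642489327 [ 0.37220359 -0.1259941 ] [ 0.37220359 -0.1259941   1.74124536] 14
```

View pics/topc.png

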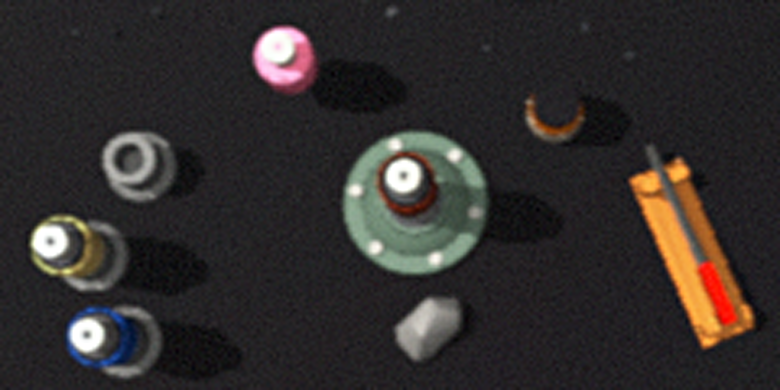

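View pics/scenec.png

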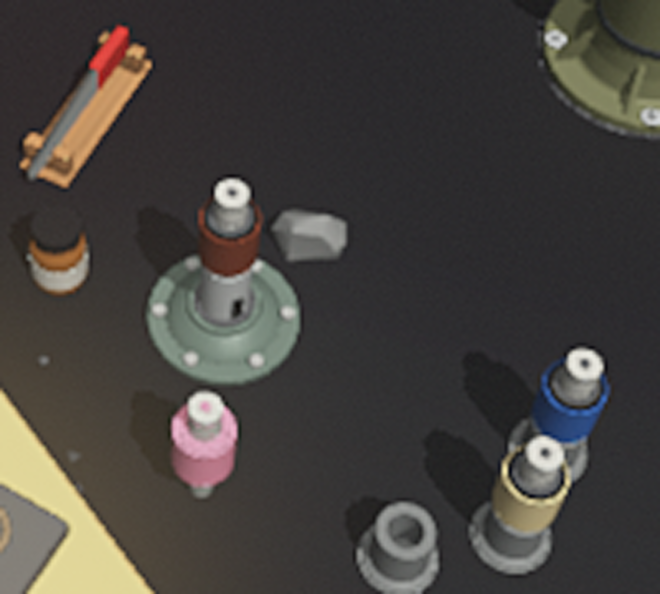

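The crops confirm both choices: the red-brown drum sits on the green flange, and the drift with the red grip is in the wooden rest. The slot shows dark on the +y side of the nose. Next I'll measure.

```bash
python3 - <<'E'
from h import *
zt=dict(coarse=(.215,296,192),fine=(.165,197,243),buff=(.165,186,214),pot=(.060,210,189),jar=(.085,341,172),pink=None)
z=np.load('top0.npz');K,T=cal('top');p=z['p'];C=cloud(K,T,z['d'])
Ks,Ts=cal('scene');zs=np.load('scene0.npz');ps=zs['p'];Cs=cloud(Ks,Ts,zs['d'])
print('cams',T[:3,3],Ts[:3,3])
# hub top: bright blobs
for n,(im,K_,T_) in dict(top=(p,K,T),scene=(ps,Ks,Ts)).items():
    hsv=cv2.cvtColor(im,cv2.COLOR_RGB2HSV)
    m=((hsv[...,2]>200)&(hsv[...,1]<40)).astype(np.uint8)
    N,_,st,ce=cv2.connectedComponentsWithStats(m)
    for i in range(1,N):
        if 15<st[i,4]<400 : print(n,st[i],ce[i].round(1), 'z.215',plane(K_,T_,ce[i],.215)[0,:2].round(4),'z.165',plane(K_,T_,ce[i],.165)[0,:2].round(4))
    # green flange
    m=((hsv[...,0]>45)&(hsv[...,0]<95)&(hsv[...,1]>30)&(hsv[...,2]>60)).astype(np.uint8)
    cs,_=cv2.findContours(m,0,1)
    for c in cs:
        if cv2.contourArea(c)>500:
            P=plane(K_,T_,c[:,0],.012)[:,:2];print(n,'flange',cv2.boundingRect(c),circ(P),)
    m=((hsv[...,0]<8)|(hsv[...,0]>172))&(hsv[...,1]>170)&(hsv[...,2]>120)
    N,_,st,ce=cv2.connectedComponentsWithStats(m.astype(np.uint8))
    for i in range(1,N):
        if st[i,4]>40: print(n,'red',st[i],ce[i],plane(K_,T_,ce[i],.063))
for n,c in (('top',C),('scene',Cs)):
  d=(z if n=='top' else zs)['d']
  print(n,'valid',(d>0).mean())
  ok=(d>0)
  for nm,xy,r in (('coarse',(.47,-.06),.1),):
    pass
E
```

```text
cams [ 0.37220359 -0.1259941   1.74124536] [1.18037574 0.59968552 1.41420771]
top [ 5 26 16 18 84] [11.1 34.7] z.215 [1.0839 0.864 ] z.165 [1.1072 0.8964]
top [12 26  8  8 23] [14.9 29.3] z.215 [1.1017 0.8535] z.165 [1.1256 0.8856]
top [250 149  10  10  77] [254.7 154. ] z.215 [0.7042 0.0929] z.165 [0.7151 0.1   ]
top [556 177  15  23  57] [560.2 187.3] z.215 [ 0.6039 -0.8215] z.165 [ 0.6115 -0.8442]
top [289 189  10  10  77] [293.6 193.6] z.215 [ 0.5833 -0.026 ] z.165 [ 0.5903 -0.0227]
top [180 210  11   9  72] [184.9 213.8] z.215 [0.522  0.2975] z.165 [0.5269 0.3114]
top [581 211  38  31 224] [595.6 225.9] z.215 [ 0.4888 -0.9189] z.165 [ 0.4927 -0.9449]
top [192 238  10  10  74] [196.4 242.6] z.215 [0.4366 0.2604] z.165 [0.4387 0.273 ]
top [576 318   8   4  18] [579.6 319.4] z.215 [ 0.2184 -0.8554] z.165 [ 0.2134 -0.8793]
top [263 356   7   7  36] [265.8 359. ] z.215 [0.1039 0.049 ] z.165 [0.0951 0.0547]
top [306 356   7   7  36] [308.9 359. ] z.215 [ 0.1044 -0.0748] z.165 [ 0.0956 -0.0731]
top flange (275, 180, 45, 45) (array([ 0.58312435, -0.02501464]), np.float64(0.0649429085162
[... 550 characters left out ...]
 0.2725]
scene [327 259  11   9  65] [332.1 263.2] z.215 [0.7367 0.1225] z.165 [0.7182 0.1026]
scene [430 273  10   9  61] [434.8 277. ] z.215 [0.5522 0.3215] z.165 [0.526  0.3099]
scene [ 57 325   8   4  16] [ 60.  326.5] z.215 [ 1.3733 -0.1592] z.165 [ 1.3813 -0.1908]
scene [  0 353  14  14  63] [  5.7 358.4] z.215 [ 1.5048 -0.1631] z.165 [ 1.5183 -0.1949]
scene [ 40 386  13  14  73] [ 46.5 392.7] z.215 [ 1.459  -0.0267] z.165 [ 1.4706 -0.0529]
scene red [226 132  22  22 281] [236.78291815 142.27046263] [[ 0.63574755 -0.52380008  0.063     ]]
scene red [297 148  12  18 110] [303.10909091 155.74545455] [[ 0.4891266  -0.32679478  0.063     ]]
top valid 0.99609765625
scene valid 0.99597265625
```

The spindle axis comes out at (0.583, -0.026), agreeing across two views with the hub top at 0.215 m, which confirms the coarse drum is home. The drift grip is near (0.487, -0.329). I'll move above it for a wrist view.

>>> carry_out([
  [0.29, 0.29, -0.055, 8, -1],
  [0.29, 0.29, -0.055, 8, -1],
  [0.29, 0.29, -0.055, 8, -1],
  [0.29, 0.29, -0.055, 8, -1],
  [0.29, 0.29, -0.055, 8, -1],
  [0.29, 0.29, -0.055, 8, -1],
  [0.29, 0.29, -0.055, 8, -1],
  [0.29, 0.29, -0.055, 8, -1],
  [0.29, 0.29, -0.055, 8, -1],
  [0.29, 0.29, -0.055, 8, -1],
  [0.29, 0.29, -0.055, 8, -1],
  [0.29, 0.29, -0.055, 8, -1],
])

```text
time_s: 1.3
tool_pos: [0.4865, -0.3315, 0.3498]
tool_rot: [179.9, -0.0, -64.5]
force: [-0.0, -0.9, -0.5]
grip_width: 0.0872
```

```bash
cat > w.py <<'E'
import sys
from h import *
from cell import env
def shot(n):
    o=env.get_obs();p,d=env.read_camera('wrist');cv2.imwrite(f'pics/{n}.png',p[:,:,::-1]);np.savez(n+'.npz',p=p,d=d,pos=o['tool_pos'],rot=o['tool_rot'])
    print(o['time_s'],o['tool_pos'],o['tool_rot'],o['grip_width'],o['force'])
def load(n):
    z=np.load(n+'.npz');K,T=cal('wrist',dict(tool_pos=z['pos'],tool_rot=z['rot']));return z['p'],z['d'],K,T
if __name__=='__main__': shot(sys.argv[1])
E
python3 w.py w1
```

```text
1.3 [ 0.48647726 -0.33147845  0.34979663] [ 1.79923019e+02 -3.74788203e-02 -6.44796328e+01] 0.08717495093801943 [-0.0226719  -0.88478214 -0.52803136]
```

View pics/w1.png

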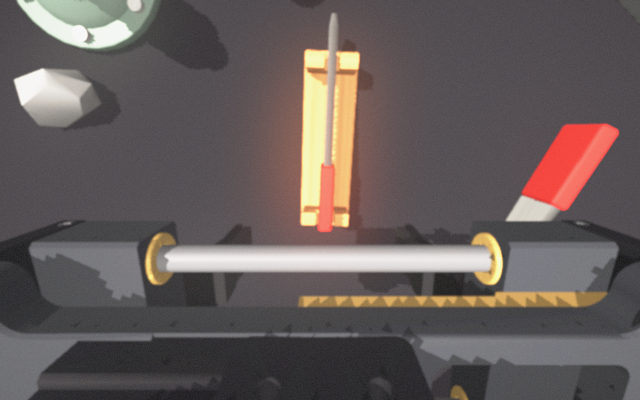

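The wrist view shows the drift in its rest: tip at (333,14), root at (328,164), grip end at (325,230). The stone is at (57,95) and the flange at the upper left.

```bash
python3 - <<'E'
from w import *
p,d,K,T=load('w1');hsv=cv2.cvtColor(p,cv2.COLOR_RGB2HSV)
m=(((hsv[...,0]<8)|(hsv[...,0]>172))&(hsv[...,1]>170)&(hsv[...,2]>110)).astype(np.uint8)
m[:,400:]=0
ys,xs=np.nonzero(m);print(xs.min(),xs.max(),ys.min(),ys.max())
rows=[(np.mean(xs[ys==r]),r,(ys==r).sum()) for r in range(ys.min(),ys.max()+1)]
for r in rows[::8]:
    w=plane(K,T,np.array([[xs[ys==r[1]].min(),r[1]],[xs[ys==r[1]].max()+1,r[1]]]),.063);print(r,w[:,:2].round(4).tolist(),np.linalg.norm(w[0]-w[1]))
root=plane(K,T,[[np.mean(xs[ys==ys.min()+2]),ys.min()]],.063)[0];rear=plane(K,T,[[np.mean(xs[ys==ys.max()-3]),ys.max()+1]],.063)[0]
print('root',root,'rear',rear,np.linalg.norm(root-rear))
tip=plane(K,T,[[333.5,14]],.0405)[0];print('tip',tip,np.linalg.norm(tip-root), np.degrees(np.arctan2(*(tip-root)[[1,0]])),np.degrees(np.arctan2(*(root-rear)[[1,0]])))
# rest board orange contour
m=((hsv[...,0]>8)&(hsv[...,0]<30)&(hsv[...,1]>80)&(hsv[...,2]>120)).astype(np.uint8);m[240:]=0
c=max(cv2.findContours(m,0,2)[0],key=cv2.contourArea);print(cv2.minAreaRect(c))
bx=cv2.boxPoints(cv2.minAreaRect(c));print(bx,plane(K,T,bx,.03))
C=cloud(K,T,d);print('red z',np.median(C[m*0+(((hsv[...,0]<8)|(hsv[...,0]>172))&(hsv[...,1]>170)&(hsv[...,2]>110))>0][:,2]))
for r in (30,60,100,140,180,200,225):
    print(r,C[r,326:334,2].round(4))
E
```

```text
330 333 208 229
(np.float64(332.5), 208, np.int64(2)) [[0.4805, -0.3438], [0.4813, -0.3456]] 0.001936473597124395
  return _methods._mean(a, axis=axis, dtype=dtype,
  ret = ret.dtype.type(ret / rcount)
Traceback (most recent call last):
ValueError: zero-size array to reduction operation minimum which has no identity
```

```bash
python3 - <<'E'
from w import *
p=load('w1')[0]
cv2.imwrite('pics/w1c.png',cv2.resize(p[0:245,270:390,::-1],None,fx=2.4,fy=2.4,interpolation=cv2.INTER_CUBIC))
E
```

```text
(no output)
```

View pics/w1c.png

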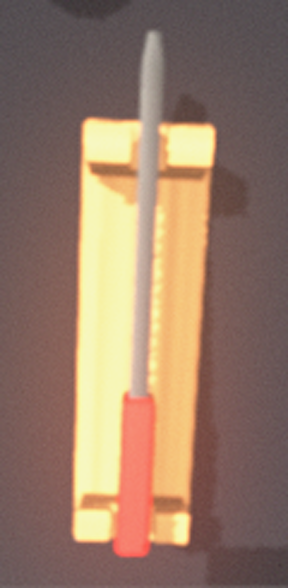

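```bash
python3 - <<'E'
from w import *
p,d,K,T=load('w1');hsv=cv2.cvtColor(p,cv2.COLOR_RGB2HSV)
print(hsv[200,318:336].tolist())
m=(((hsv[...,0]<7)|(hsv[...,0]>172))&(hsv[...,1]>105)&(hsv[...,2]>110)).astype(np.uint8)
m[:,400:]=0;m[:,:290]=0
n,l,st,ce=cv2.connectedComponentsWithStats(m);i=1+st[1:,4].argmax();m=(l==i);print(st[i])
ys,xs=np.nonzero(m)
for r in range(ys.min()+2,ys.max()-1,9):
    a=xs[ys==r];w=plane(K,T,np.array([[a.min(),r],[a.max()+1,r]]),.063);print(r,a.min(),a.max(),w[:,:2].round(4).tolist(),np.linalg.norm(w[0]-w[1]))
f=lambda r:[[np.median(xs[ys==r])+.5,r]]
a,b=ys.min(),ys.max()
P=np.array([[ (xs[ys==r].min()+xs[ys==r].max()+1)/2,r+.5] for r in range(a+3,b-2)]);k=np.polyfit(P[:,1],P[:,0],1)
root=plane(K,T,[[np.polyval(k,a),a]],.063)[0];rear=plane(K,T,[[np.polyval(k,b+1),b+1]],.063)[0]
print('root',root,'rear',rear,np.linalg.norm(root-rear))
tip=plane(K,T,[[333.5,13]],.0405)[0];print('tip',tip,np.linalg.norm((tip-root)[:2]), np.degrees(np.arctan2(*(tip-root)[[1,0]])),np.degrees(np.arctan2(*(root-rear)[[1,0]])))
C=cloud(K,T,d)
for r in (30,60,100,140,180,200,225): print(r,C[r,324:336,2].round(3))
E
```

```text
[[29, 83, 247], [19, 116, 247], [8, 142, 247], [5, 140, 247], [4, 140, 247], [4, 136, 247], [4, 138, 247], [4, 142, 247], [4, 138, 247], [4, 139, 247], [4, 140, 247], [4, 138, 247], [4, 145, 247], [4, 153, 247], [5, 158, 247], [9, 157, 247], [14, 136, 244], [16, 128, 244]]
[316 164  18  69 865]
166 322 332 [[0.5131, -0.3176], [0.5175, -0.3269]] 0.010264803925493608
175 322 333 [[0.5054, -0.3212], [0.5103, -0.3314]] 0.011285568271895752
184 321 333 [[0.4972, -0.3241], [0.5025, -0.3352]] 0.012322429266603272
193 321 332 [[0.4893, -0.3278], [0.4943, -0.3382]] 0.011464946230151617
202 320 332 [[0.4809, -0.3308], [0.4863, -0.3421]] 0.012519856565057972
211 320 332 [[0.4727, -0.3346], [0.4782, -0.346]] 0.012620961676230873
220 319 331 [[0.464, -0.3377], [0.4695, -0.3492]] 0.012723713147116506
229 317 332 [[0.4547, -0.3399], [0.4615, -0.3541]] 0.015788493991447515
root [ 0.51737587 -0.32230455  0.063     ] rear [ 0.45430906 -0.34871277  0.063     ] 0.06837263162795394
tip [ 0.63848685 -0.26922253  0.0405    ] 0.13223301277704858 23.667472063514502 22.720723407729658
30 [ 0.001 -0.003 -0.001  0.     0.001  0.041  0.041  0.043  0.042  0.043
  0.042  0.043]
60 [0.037 0.026 0.024 0.026 0.046 0.046 0.045 0.047 0.046 0.046 0.047 0.046]
100 [0.006 0.005 0.029 0.05  0.051 0.051 0.051 0.051 0.051 0.049 0.051 0.005]
140 [0.005 0.056 0.056 0.056 0.057 0.056 0.055 0.056 0.057 0.055 0.004 0.006]
180 [0.063 0.062 0.064 0.063 0.063 0.063 0.063 0.062 0.061 0.063 0.06  0.006]
200 [0.062 0.062 0.062 0.065 0.063 0.063 0.063 0.063 0.062 0.06  0.006 0.006]
225 [ 0.064  0.062  0.062  0.063  0.062  0.062  0.062  0.062  0.06  -0.001
  0.037  0.037]
```

Drift yaw is 23.3°, and the grip point comes out at (0.4925, -0.333, 0.045). The edge heights match, with the red grip top at 63 mm. Next is a side look at the slot on the -y side of the nose.

>>> carry_out([
  [0.012, 0.06, -0.05, -24, -1],
  [0.012, 0.06, -0.05, -24, -1],
  [0.012, 0.06, -0.05, -24, -1],
  [0.012, 0.06, -0.05, -24, -1],
  [0.012, 0.06, -0.05, -24, -1],
  [0.012, 0.06, -0.05, -24, -1],
])

```text
time_s: 1.95
tool_pos: [0.4998, -0.2706, 0.3005]
tool_rot: [-179.9, -0.1, -88.3]
force: [-0.2, -0.5, 0.3]
grip_width: 0.0873
```

```bash
python3 w.py w2
```

```text
1.95 [ 0.49977684 -0.27058924  0.30049447] [-1.79948769e+02 -6.59979074e-02 -8.82787932e+01] 0.08726937244260669 [-0.24757107 -0.48786593  0.27512231]
```

View pics/w2.png

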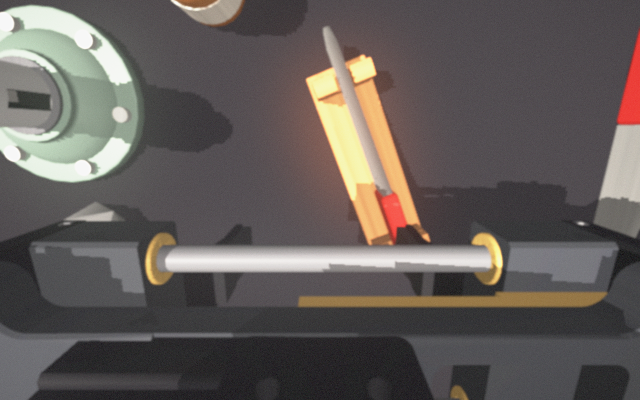

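The slot shows as a dark opening in the nose at (30,100), facing the camera (-y side). The flange bolts are at (85,40), (120,115), (83,167), (10,155) and (8,22).

```bash
python3 - <<'E'
from w import *
p,d,K,T=load('w2')
cv2.imwrite('pics/w2c.png',cv2.resize(p[0:195,0:160,::-1],None,fx=3,fy=3,interpolation=cv2.INTER_CUBIC))
ax=np.array([.583,-.026])
uv=np.array([[85,40],[120,115],[83,167],[11,153],[8,22]],float)
hsv=cv2.cvtColor(p,cv2.COLOR_RGB2HSV);g=((hsv[...,2]>215)&(hsv[...,1]<35)).astype(np.uint8)
n,l,st,ce=cv2.connectedComponentsWithStats(g[:200,:160].copy());Q=np.array([ce[i] for i in range(1,n) if st[i,4]>30]);print(Q)
for z in (.012,.016):
    w=plane(K,T,Q,z)[:,:2];c,r=circ(w);print(z,c,r,np.degrees(np.arctan2(*(w-c).T[::-1])))
C=cloud(K,T,d)
np.set_printoptions(linewidth=200)
for v in range(84,120,2): print(v,[tuple((C[v,u]*1000).round().astype(int)) for u in (6,14,22,30,38,46)])
E
```

```text
[[ 60.47652377  37.91017789]
 [119.43870968 114.16129032]
 [ 59.71294689 156.49531413]]
0.012 [ 0.58187583 -0.03612923] 0.051132481279669684 [ -10.31862858 -101.66364048  167.63584595]
0.016 [ 0.58161513 -0.03961344] 0.05036932683907747 [ -10.31862858 -101.66364048  167.63584595]
84 [(np.int64(587), np.int64(-52), np.int64(71)), (np.int64(588), np.int64(-50), np.int64(64)), (np.int64(589), np.int64(-52), np.int64(60)), (np.int64(590), np.int64(-51), np.int64(53)), (np.int64(591), np.int64(-51), np.int64(47)), (np.int64(592), np.int64(-51), np.int64(40))]
86 [(np.int64(586), np.int64(-52), np.int64(71)), (np.int64(587), np.int64(-52), np.int64(66)), (np.int64(588), np.int64(-52), np.int64(61)), (np.int64(589), np.int64(-51), np.int64(54)), (np.int64(589), np.int64(-52), np.int64(48)), (np.int64(590), np.int64(-52), np.int64(41))]
88 [(np.int64(585), np.int64(-52), np.int64(71)), (np.int64(586), np.int64(-51), np.int64(65)), (np.int64(586), np.int64(-51), np.int64(60)), (np.int64(587), np.int64(-51), np.int64(53)), (np.int64(588), np.int64(-51), np.int64(48)), (np.int64(589), np.int64(
[... 3530 characters left out ...]
 (np.int64(569), np.int64(-49), np.int64(55)), (np.int64(569), np.int64(-49), np.int64(50)), (np.int64(569), np.int64(-49), np.int64(43))]
116 [(np.int64(566), np.int64(-47), np.int64(71)), (np.int64(567), np.int64(-46), np.int64(65)), (np.int64(567), np.int64(-45), np.int64(59)), (np.int64(567), np.int64(-46), np.int64(53)), (np.int64(567), np.int64(-47), np.int64(48)), (np.int64(568), np.int64(-47), np.int64(41))]
118 [(np.int64(565), np.int64(-44), np.int64(68)), (np.int64(565), np.int64(-45), np.int64(64)), (np.int64(565), np.int64(-45), np.int64(59)), (np.int64(566), np.int64(-45), np.int64(53)), (np.int64(566), np.int64(-47), np.int64(48)), (np.int64(566), np.int64(-45), np.int64(39))]
```

View pics/w2c.png

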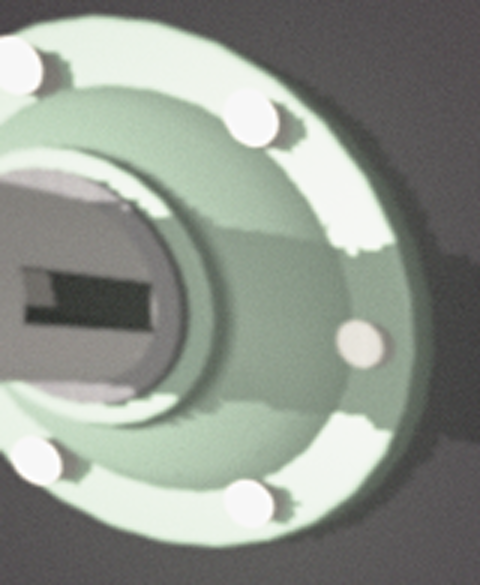

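```bash
python3 - <<'E'
from w import *
p,d,K,T=load('w2');C=cloud(K,T,d)
Q=np.array([[83.5,39],[120,114.5],[83,166.5],[12.5,153.5],[6.5,22]])
for z in (.014,.018):
    w=plane(K,T,Q,z)[:,:2];c,r=circ(w);a=np.degrees(np.arctan2(*(w-c).T[::-1]));print(z,c,r,a, a%60)
P=C[60:140,0:80].reshape(-1,3);D=d[60:140,0:80].ravel();P=P[D>0]
# nose outer fit
q=P[(P[:,2]>.045)&(P[:,2]<.1)]
for c0 in [np.array([.583,-.026])]:
    rr=np.linalg.norm(q[:,:2]-c0,axis=1);o=q[abs(rr-.024)<.004];print('nose',circ(o[:,:2]),len(o))
c,_=circ(o[:,:2])
r=np.linalg.norm(P[:,:2]-c,axis=1)
wall=P[(r<.0205)&(P[:,2]>.043)&(P[:,2]<.07)]; print(len(wall)); 
for s in (wall[wall[:,0]<.581],wall[wall[:,0]>.581]):
    if len(s)>8:
        k=np.polyfit(s[:,1],s[:,0],1);print('wall',len(s),k,np.degrees(np.arctan(k[0])),np.polyval(k,c[1]))
fl=P[(abs(P[:,2]-.04)<.003)&(r<.024)]
for y in np.arange(-.05,-.018,.004):
    s=fl[abs(fl[:,1]-y)<.002]; 
    if len(s): print('floor',y.round(3),s[:,0].min().round(4),s[:,0].max().round(4),len(s))
E
```

```text
0.014 [ 0.58258747 -0.02524671] 0.06352342744149002 [ -39.93921236 -100.27183595 -159.89034449  139.92099649   19.11314619] [20.06078764 19.72816405 20.10965551 19.92099649 19.11314619]
0.018 [ 0.58231411 -0.02892076] 0.06256820927085306 [ -39.93921236 -100.27183595 -159.89034449  139.92099649   19.11314619] [20.06078764 19.72816405 20.10965551 19.92099649 19.11314619]
nose (array([ 0.58248613, -0.02852144]), np.float64(0.023610987235917903)) 1875
76
wall 76 [0.17755283 0.58130992] 10.068103957199233 0.5762458589377514
floor -0.05 0.5691 0.5963 172
floor -0.046 0.5644 0.6005 149
floor -0.042 0.562 0.6035 107
floor -0.038 0.5603 0.6045 87
floor -0.034 0.5595 0.6061 90
floor -0.03 0.5585 0.5862 74
floor -0.026 0.5768 0.5867 68
floor -0.022 0.5774 0.5867 68
```

The slot wall fit (10.07°) and the bolt circle (20° mod 60) agree that the slot runs at world yaw 80°. The axis is at about (0.5827, -0.0272), with the floor at 40 mm. The drift goes in from the -y side. I'll grasp it now.

```bash
cat > s.py <<'E'
from cell import env
import numpy as np
o=env.get_obs();print(o['time_s'],o['tool_pos'].round(4),o['tool_rot'].round(2),o['grip_width'].round(4),o['force'].round(1),o['wrist_torque'].round(2),o['qpos'].round(0))
E
python3 s.py; python3 - <<'E'
from h import *
z=np.load('top0.npz');K,T=cal('top');C=cloud(K,T,z['d'])
for nm,u,v in (('jar',341,174),('rock',302,240),('pot',210,189)):
    P=C[v-18:v+19,u-18:u+19].reshape(-1,3);P=P[(P[:,2]>.02)&(P[:,2]<.1)]
    zt=np.percentile(P[:,2],95);Q=P[P[:,2]>zt-.012];print(nm,zt,Q.min(0),Q.max(0),len(Q))
E
```

```text
jar 0.09079845129747166 [ 0.65207306 -0.19107467  0.07913727] [ 0.70028859 -0.14511291  0.09393841] 170
rock 0.047249636341249256 [ 0.43699196 -0.06676558  0.03526953] [ 0.47991265 -0.01727721  0.05369551] 120
pot 0.06534296987214053 [0.59587975 0.23737315 0.05335395] [0.64701098 0.28862471 0.07024287] 129Traceback (most recent call last):
  File "s.py", line 3, in <module>
    o=env.get_obs();print(o['time_s'],o['tool_pos'].round(4),o['tool_rot'].round(2),o['grip_width'].round(4),o['force'].round(1),o['wrist_torque'].round(2),o['qpos'].round(0))
                                                                                    ^^^^^^^^^^^^^^^^^^^^^
AttributeError: 'float' object has no attribute 'round'
```

```bash
sed -i "s/o\['grip_width'\].round(4)/round(float(o['grip_width']),4)/" s.py; python3 s.py
```

```text
2.0 [ 0.4999 -0.2703  0.3004] [-1.7995e+02 -6.0000e-02 -8.8280e+01] 0.0871 [-0.3 -0.2 -0.3] [ 0.    0.08 -0.01] [ 42.  14. -18. 102.   5.  65. -66.]
```

>>> carry_out([
  [-0.008, -0.064, 0.0, 21.6, -1],
  [-0.008, -0.064, 0.0, 21.6, -1],
  [-0.008, -0.064, 0.0, 21.6, -1],
  [-0.008, -0.064, 0.0, 21.6, -1],
])

```text
time_s: 2.4
tool_pos: [0.4916, -0.3345, 0.2999]
tool_rot: [-180.0, -0.0, -66.7]
force: [0.0, 0.7, -0.8]
grip_width: 0.087
```

```bash
python3 w.py w3; python3 - <<'E'
from w import *
p,d,K,T=load('w3')
# predicted grip pose -> residual; C points of red
C=cloud(K,T,d);hsv=cv2.cvtColor(p,cv2.COLOR_RGB2HSV)
m=(((hsv[...,0]<7)|(hsv[...,0]>172))&(hsv[...,1]>105)&(hsv[...,2]>110));m[:,:280]=0;m[:,380:]=0
P=C[m];P=P[(P[:,2]>.055)&(P[:,2]<.07)]
print('red top',P.mean(0),cv2.minAreaRect((P[:,:2]*1000).astype(np.float32)))
cv2.imwrite('pics/w3c.png',cv2.resize(p[0:245,250:410,::-1],None,fx=2.4,fy=2.4))
r=np.array([.4925,-.333]);q=P[:,:2]-r;a=np.radians(23.3);print('lat',(q@[-np.sin(a),np.cos(a)]).min(),(q@[-np.sin(a),np.cos(a)]).max(),(q@[np.cos(a),np.sin(a)]).max())
E
```

```text
2.4 [ 0.49158928 -0.33452072  0.29993096] [-1.79985541e+02 -1.26330749e-02 -6.67420434e+01] 0.0869990558251153 [ 0.02275174  0.74182498 -0.81774253]
red top [ 0.49106241 -0.33281847  0.06222845] ((491.5091552734375, -332.48028564453125), (56.919437408447266, 13.156232833862305), 23.47381019592285)
lat -0.005795173986867096 0.007363370434288806 0.02776797543497069
```

View pics/w3c.png

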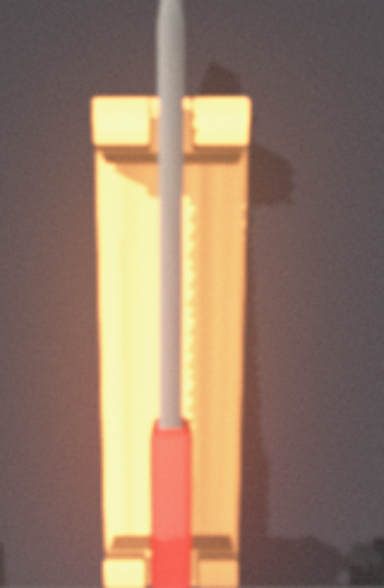

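The close crop shows the drift straight in the image with the red grip centred, and the residual is 2 mm. I'll descend and grip.

>>> carry_out([
  [0.0005, 0.002, -0.045, 0, -1],
  [0.0005, 0.002, -0.09, 0, -1],
  [0.0005, 0.002, -0.091, 0, -1],
  [0.0005, 0.002, -0.091, 0, -1],
  [0.0005, 0.002, -0.091, 0, 1],
  [0.0005, 0.002, -0.091, 0, 1],
  [0.0005, 0.002, -0.091, 0, 1],
  [0.0005, 0.002, -0.091, 0, 1],
  [0.0005, 0.002, -0.091, 0, 1],
  [0.0005, 0.002, -0.091, 0, 1],
  [0.0005, 0.002, -0.091, 0, 1],
], grip_force=60)

```text
time_s: 3.55
tool_pos: [0.4926, -0.3311, 0.2088]
tool_rot: [180.0, -0.0, -66.7]
force: [0.3, -0.2, -0.2]
grip_width: 0.0387
```

```bash
python3 s.py
```

```text
3.55 [ 0.4926 -0.3311  0.2088] [180.    -0.   -66.65] 0.0387 [ 0.3 -0.2 -0.2] [-0.01 -0.03 -0.03] [ 47.  23. -18. 103.   8.  56. -42.]
```

Still closing; wait, then lift.

>>> carry_out([
  [0, 0, 0, 0, 1],
  [0, 0, 0, 0, 1],
  [0, 0, 0, 0, 1],
  [0, 0, 0, 0, 1],
  [0, 0, 0, 0, 1],
  [0, 0, 0, 0, 1],
], grip_force=60)

```text
time_s: 4.15
tool_pos: [0.4926, -0.3311, 0.2087]
tool_rot: [180.0, -0.0, -66.6]
force: [0.8, 0.4, -0.4]
grip_width: 0.0135
```

>>> carry_out([
  [0, 0, 0.03, 0, 1],
  [0, 0, 0.07, 0, 1],
  [0, 0, 0.09, 0, 1],
  [0.01, 0.01, 0.09, 8, 1],
  [0.02, 0.03, 0.09, 16, 1],
  [0.03, 0.04, 0.09, 24, 1],
  [0.04, 0.055, 0.09, 32, 1],
  [0.05, 0.07, 0.09, 40, 1],
  [0.05, 0.077, 0.09, 48, 1],
  [0.05, 0.077, 0.09, 56.6, 1],
  [0.05, 0.077, 0.09, 56.6, 1],
  [0.05, 0.077, 0.09, 56.6, 1],
])

```text
time_s: 5.35
tool_pos: [0.5423, -0.2543, 0.2983]
tool_rot: [-180.0, 0.0, -10.3]
force: [-0.5, -0.2, -1.8]
grip_width: 0.0135
```

```bash
python3 w.py w4
```

```text
5.35 [ 0.54228893 -0.25433464  0.29828565] [-1.79990865e+02  4.97044220e-02 -1.02816939e+01] 0.01353471212498849 [-0.46913964 -0.19414771 -1.79486255]
```

View pics/w4.png

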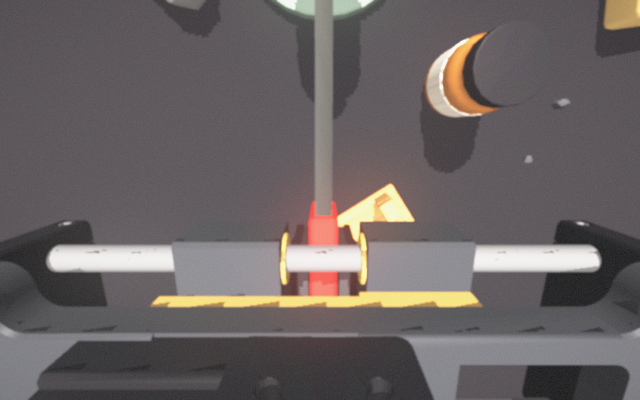

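The wrist view shows the drift held square in the jaws: root at (322,205), blade running straight up, jar to the right at (490,75). I'll measure its pose in hand.

```bash
python3 - <<'E'
from w import *
p,d,K,T=load('w4');C=cloud(K,T,d);z=np.load('w4.npz')
B=R.from_euler('xyz',z['rot'],degrees=True).as_matrix()
for v in range(2,200,18):
    row=(C[v,300:345]-z['pos'])@B; s=row[(row[:,2]<.2)&(row[:,2]>.1)]
    if len(s): print(v,'x',s[:,0].min().round(4),s[:,0].max().round(4),'y',s[:,1].mean().round(4),'z',np.median(s[:,2]).round(4), 'world z',np.median(C[v,315:330,2]).round(4))
for v in (206,212,218,224):
    row=(C[v,295:350]-z['pos'])@B; s=row[(row[:,2]<.2)&(row[:,2]>.1)]
    print('grip',v,s[:,0].min().round(4),s[:,0].max().round(4),s[:,1].mean().round(4),np.median(s[:,2]).round(4))
E
```

```text
2 x -0.0052 0.0022 y -0.1188 z 0.1628 world z 0.1357
20 x -0.0053 0.0022 y -0.1115 z 0.162 world z 0.1363
38 x -0.0053 0.0022 y -0.1041 z 0.1609 world z 0.1375
56 x -0.0053 0.0022 y -0.0965 z 0.1594 world z 0.1389
74 x -0.0053 0.0023 y -0.0889 z 0.1589 world z 0.1395
92 x -0.0054 0.0023 y -0.0811 z 0.1572 world z 0.1412
110 x -0.0054 0.0023 y -0.0733 z 0.1563 world z 0.1419
128 x -0.0054 0.0024 y -0.0654 z 0.1551 world z 0.1431
146 x -0.0054 0.0023 y -0.0574 z 0.1539 world z 0.1444
164 x -0.0055 0.0024 y -0.0492 z 0.1529 world z 0.1454
182 x -0.0055 0.0019 y -0.041 z 0.1517 world z 0.1466
grip 206 -0.0078 0.0048 -0.0283 0.1503
grip 212 -0.008 0.0049 -0.0261 0.1502
grip 218 -0.008 0.005 -0.0244 0.1481
grip 224 -0.0162 0.0132 -0.019 0.1469
```

>>> carry_out([
  [0.001, 0.0005, -0.04, 0.2, 1],
  [0.001, 0.0005, -0.07, 0.2, 1],
  [0.001, 0.0005, -0.073, 0.2, 1],
  [0.001, 0.0005, -0.073, 0.2, 1],
  [0.001, 0.0005, -0.073, 0.2, 1],
  [0.001, 0.0005, -0.073, 0.2, 1],
])

```text
time_s: 6.0
tool_pos: [0.5445, -0.2539, 0.2279]
tool_rot: [179.9, -0.2, -9.9]
force: [0.8, 0.4, -2.6]
grip_width: 0.0136
```

```bash
python3 - <<'E'
from h import *
from cell import env
o=env.get_obs();print(o['tool_pos'],o['tool_rot'],o['force'])
p,d=env.read_camera('scene');np.savez('scene1.npz',p=p,d=d)
K,T=cal('scene');C=cloud(K,T,d)
cv2.imwrite('pics/scene1c.png',cv2.resize(p[120:270,240:400,::-1],None,fx=4,fy=4,interpolation=cv2.INTER_CUBIC))
E
```

```text
[ 0.5445478  -0.25390728  0.2278543 ] [179.933484    -0.19572461  -9.88067681] [ 0.78097394  0.35075247 -2.6344053 ]
```

View pics/scene1c.png

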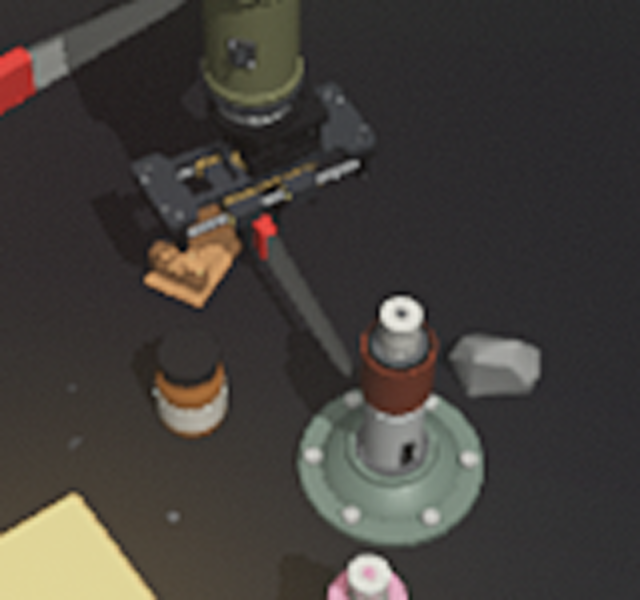

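```bash
python3 s.py
```

```text
6.05 [ 0.5444 -0.2538  0.2277] [ 1.7994e+02 -1.7000e-01 -9.8700e+00] 0.0137 [ 0.6 -0.4 -2.3] [-0.08 -0.05  0.01] [ 46.  23. -29. 101.  13.  59.   3.]
```

>>> carry_out([
  [0, 0, -0.001, 0, 1],
  [0, 0, -0.001, 0, 1],
])

```text
time_s: 6.25
tool_pos: [0.5437, -0.2537, 0.2253]
tool_rot: [180.0, -0.0, -9.9]
force: [0.0, 0.2, -3.1]
grip_width: 0.0136
```

```bash
python3 s.py
```

```text
6.25 [ 0.5437 -0.2537  0.2253] [ 1.7998e+02 -4.0000e-02 -9.8600e+00] 0.0136 [ 0.   0.2 -3.1] [-0.08 -0.02  0.02] [ 46.  24. -29. 101.  13.  59.   3.]
```

>>> carry_out([
  [0.0035, 0.0197, -0.001, -0.1, 1],
  [0.0061, 0.0345, -0.001, -0.1, 1],
  [0.0078, 0.0443, -0.001, -0.1, 1],
  [0.0095, 0.0542, -0.001, -0.1, 1],
  [0.0113, 0.064, -0.001, -0.1, 1],
  [0.0113, 0.064, -0.001, -0.1, 1],
])

```text
time_s: 6.85
tool_pos: [0.5554, -0.1876, 0.2239]
tool_rot: [-180.0, -0.0, -9.8]
force: [-0.5, 0.9, -1.7]
grip_width: 0.0131
```

```bash
python3 s.py
```

```text
6.85 [ 0.5554 -0.1876  0.2239] [-1.7995e+02 -2.0000e-02 -9.8000e+00] 0.0131 [-0.5  0.9 -1.7] [-0.08 -0.12  0.06] [ 41.  22. -30. 103.  13.  58.  -4.]
```

The tip is inside the slot without contact force. Continuing.

>>> carry_out([
  [0.0014, 0.0079, -0.001, -0.2, 1],
  [0.0028, 0.0158, -0.001, -0.2, 1],
  [0.0042, 0.0236, -0.001, -0.2, 1],
  [0.0052, 0.0295, -0.001, -0.2, 1],
  [0.0052, 0.0295, -0.001, -0.2, 1],
])

```text
time_s: 7.35
tool_pos: [0.5599, -0.1615, 0.2229]
tool_rot: [179.8, -0.0, -10.2]
force: [-0.4, -5.0, -2.0]
grip_width: 0.0133
```

```bash
python3 s.py
```

```text
7.35 [ 0.5599 -0.1615  0.2229] [ 1.7981e+02 -1.0000e-02 -1.0190e+01] 0.0133 [-0.4 -5.  -2. ] [-0.93  0.1   0.04] [ 39.  22. -31. 103.  13.  58.  -7.]
```

>>> carry_out([
  [0.0014, 0.0079, 0, 0, 1],
  [0.0028, 0.0158, 0, 0, 1],
  [0.0042, 0.0236, 0, 0, 1],
  [0.0042, 0.0236, 0, 0, 1],
])

```text
time_s: 7.75
tool_pos: [0.5639, -0.1393, 0.2229]
tool_rot: [179.7, -0.0, -10.3]
force: [-0.6, -7.2, -2.7]
grip_width: 0.0136
```

```bash
python3 s.py
```

```text
7.75 [ 0.5639 -0.1393  0.2229] [ 1.7975e+02 -2.0000e-02 -1.0320e+01] 0.0136 [-0.6 -7.2 -2.7] [-1.33  0.06 -0.01] [ 37.  22. -31. 103.  14.  58.  -9.]
```

>>> carry_out([
  [0.0014, 0.0079, 0, 0, 1],
  [0.0028, 0.0158, 0, 0, 1],
  [0.0042, 0.0236, 0, 0, 1],
  [0.0042, 0.0236, 0, 0, 1],
  [0.0042, 0.0236, 0, 0, 1],
])

```text
time_s: 8.25
tool_pos: [0.5687, -0.1116, 0.2227]
tool_rot: [-179.9, 0.0, -10.0]
force: [-0.2, 0.7, -2.6]
grip_width: 0.0134
```

```bash
python3 s.py; python3 - <<'E'
from h import *
from cell import env
p,d=env.read_camera('scene');np.savez('scene2.npz',p=p,d=d)
K,T=cal('scene')
cv2.imwrite('pics/scene2c.png',cv2.resize(p[160:260,270:400,::-1],None,fx=5,fy=5,interpolation=cv2.INTER_CUBIC))
hsv=cv2.cvtColor(p,cv2.COLOR_RGB2HSV)
m=((hsv[...,2]>200)&(hsv[...,1]<40)).astype(np.uint8)[185:215,325:360].copy()
n,l,st,ce=cv2.connectedComponentsWithStats(m);C=cloud(K,T,d)
for i in range(1,n):
    if st[i,4]>20:
        u,v=ce[i]+[325,185];print(u,v,np.median(C[int(v)-2:int(v)+3,int(u)-2:int(u)+3,2]),[plane(K,T,[[u,v]],z)[0,:2].round(4) for z in (.215,.222,.226)])
d0=np.load('scene0.npz')['d'];C0=cloud(K,T,d0);print('before',np.median(C0[196:201,338:343,2]))
E
```

```text
8.25 [ 0.5687 -0.1116  0.2227] [-1.7995e+02  1.0000e-02 -1.0050e+01] 0.0134 [-0.2  0.7 -2.6] [-0.04 -0.08 -0.03] [ 35.  22. -32. 104.  14.  58. -12.]
341.05882352941177 198.6078431372549 0.22345173211784575 [array([ 0.5807, -0.0244]), array([ 0.5842, -0.0208]), array([ 0.5862, -0.0187])]
before 0.21506621433140927
```

View pics/scene2c.png

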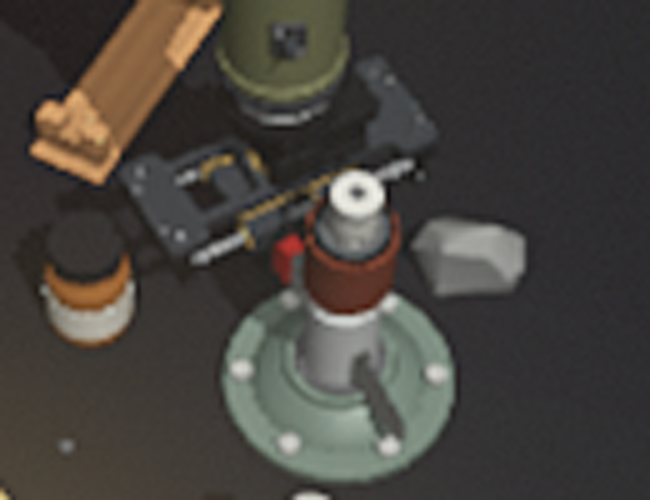

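The scene view shows the drift tip out the far side of the nose at crop (395,440). The drum has been raised about 8 mm (hub top 0.2235 against 0.215) and is leaning slightly, so it is loose. Withdrawing the drift.

>>> carry_out([
  [-0.0035, -0.0197, 0.0005, 0, 1],
  [-0.0087, -0.0492, 0.0005, 0, 1],
  [-0.0156, -0.0886, 0.0005, 0, 1],
  [-0.0226, -0.128, 0.0005, 0, 1],
  [-0.026, -0.148, 0.0005, 0, 1],
  [-0.026, -0.148, 0.0005, 0, 1],
  [-0.026, -0.148, 0.0005, 0, 1],
])

```text
time_s: 9.0
tool_pos: [0.5424, -0.2611, 0.2231]
tool_rot: [-179.9, 0.0, -10.2]
force: [0.0, -0.0, -2.3]
grip_width: 0.0136
```

```bash
python3 s.py; python3 w.py w5;python3 - <<'E'
from w import *
p,d,K,T=load('w5');C=cloud(K,T,d);z=np.load('w5.npz')
B=R.from_euler('xyz',z['rot'],degrees=True).as_matrix()
for v in range(2,200,24):
    row=(C[v,300:345]-z['pos'])@B; s=row[(row[:,2]<.2)&(row[:,2]>.1)]
    if len(s): print(v,'x',s[:,0].min().round(4),s[:,0].max().round(4),'y',s[:,1].mean().round(4),'z',np.median(s[:,2]).round(4))
p2,d2=env.read_camera('scene');np.savez('scene3.npz',p=p2,d=d2)
cv2.imwrite('pics/scene3c.png',cv2.resize(p2[160:260,270:400,::-1],None,fx=5,fy=5,interpolation=cv2.INTER_CUBIC))
E
```

```text
9.0 [ 0.5424 -0.2611  0.2231] [-179.95    0.    -10.22] 0.0136 [ 0.  -0.  -2.3] [-0.09 -0.09  0.01] [ 47.  24. -28. 100.  13.  59.   3.]
9.0 [ 0.54241802 -0.26105517  0.22310775] [-1.79949368e+02  3.96131051e-03 -1.02237888e+01] 0.013589109901701946 [ 0.04827283 -0.04507868 -2.34350199]
2 x -0.0052 0.0022 y -0.1189 z 0.1631
26 x -0.0053 0.0022 y -0.109 z 0.1615
50 x -0.0053 0.0023 y -0.099 z 0.1598
74 x -0.0053 0.0023 y -0.0889 z 0.1586
98 x -0.0054 0.0023 y -0.0785 z 0.1567
122 x -0.0054 0.0024 y -0.0681 z 0.1556
146 x -0.0055 0.0024 y -0.0574 z 0.1542
170 x -0.0055 0.0019 y -0.0465 z 0.1524
194 x -0.0055 0.0019 y -0.0355 z 0.1508
```

View pics/scene3c.png

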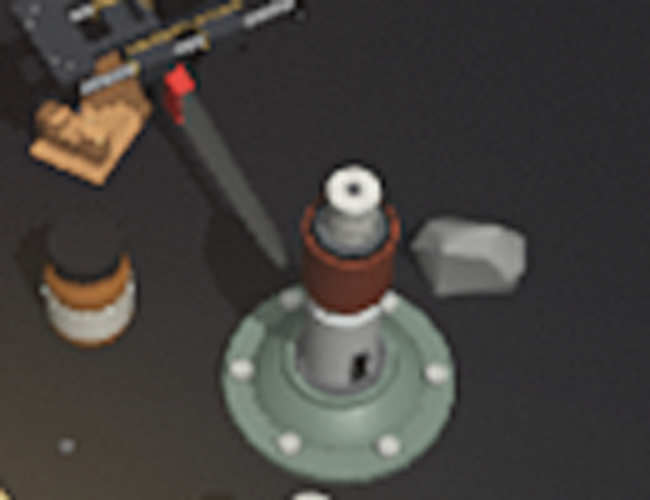

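View pics/w5.png

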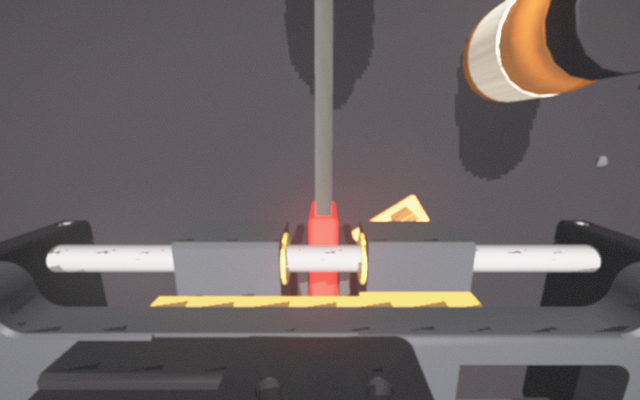

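The drift sits unchanged in the hand, and the drum is upright and slightly proud. Returning the drift to the rest.

>>> carry_out([
  [0, 0, 0.04, 0, 1],
  [0, 0, 0.075, 0, 1],
  [-0.008, -0.01, 0.075, -8, 1],
  [-0.015, -0.02, 0.075, -16, 1],
  [-0.025, -0.03, 0.075, -24, 1],
  [-0.035, -0.045, 0.075, -32, 1],
  [-0.045, -0.06, 0.075, -40, 1],
  [-0.0499, -0.0702, 0.075, -48, 1],
  [-0.0499, -0.0702, 0.075, -56.5, 1],
  [-0.0499, -0.0702, 0.075, -56.5, 1],
  [-0.0499, -0.0702, 0.075, -56.5, 1],
  [-0.0499, -0.0702, 0.04, -56.5, 1],
  [-0.0499, -0.0702, 0.015, -56.5, 1],
  [-0.0499, -0.0702, 0.015, -56.5, 1],
])

```text
time_s: 10.5
tool_pos: [0.4914, -0.3291, 0.2344]
tool_rot: [179.8, 0.4, -66.4]
force: [-0.5, 0.4, -2.8]
grip_width: 0.0139
```

```bash
python3 w.py w6; python3 s.py
```

```text
10.5 [ 0.49136085 -0.32906028  0.23437289] [179.77258739   0.41314922 -66.40200353] 0.013878263307420447 [-0.50159801  0.42050495 -2.77886507]
10.55 [ 0.4923 -0.3297  0.2367] [179.89   0.23 -66.44] 0.0138 [-0.3  0.2 -2. ] [-0.02  0.04  0.02] [ 47.  21. -19. 101.   8.  59. -41.]
```

View pics/w6.png

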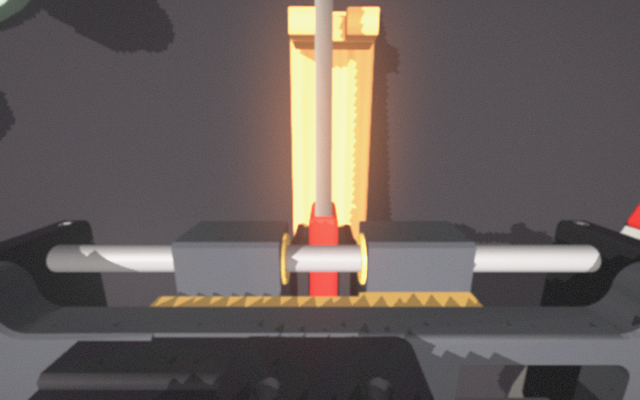

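>>> carry_out([
  [0, 0, -0.01, 0, 1],
  [0, 0, -0.02, 0, 1],
  [0, 0, -0.026, 0, 1],
  [0, 0, -0.029, 0, 1],
  [0, 0, -0.029, 0, 1],
  [0, 0, -0.029, 0, 1],
])

```text
time_s: 11.15
tool_pos: [0.4928, -0.3312, 0.2096]
tool_rot: [-180.0, -0.0, -66.6]
force: [-0.2, 0.0, -2.1]
grip_width: 0.0134
```

```bash
python3 s.py
```

```text
11.15 [ 0.4928 -0.3312  0.2096] [-1.7998e+02 -3.0000e-02 -6.6640e+01] 0.0134 [-0.2  0.  -2.1] [-0.08  0.08  0.01] [ 47.  22. -18. 103.   8.  56. -42.]
```

Not yet bearing its weight on the rest: lower 1 mm, then release and rise.

>>> carry_out([
  [0, 0, -0.001, 0, 1],
  [0, 0, -0.001, 0, 1],
  [0, 0, -0.001, 0, -0.3],
  [0, 0, -0.001, 0, -0.3],
  [0, 0, -0.001, 0, -0.3],
  [0, 0, -0.001, 0, -0.3],
  [0, 0, -0.001, 0, -0.3],
  [0, 0, -0.001, 0, -0.3],
  [0, 0, 0.02, 0, -0.3],
  [0, 0, 0.06, 0, -0.3],
  [0, 0, 0.11, 0, -0.3],
  [0, 0, 0.14, 0, -0.3],
  [0, 0, 0.14, 0, -0.3],
])

```text
time_s: 12.45
tool_pos: [0.4942, -0.3317, 0.3552]
tool_rot: [-179.7, -0.5, -66.7]
force: [0.1, 0.2, -0.1]
grip_width: 0.0567
```

```bash
python3 w.py w7;python3 s.py; python3 - <<'E'
from w import *
p,d,K,T=load('w7');C=cloud(K,T,d);hsv=cv2.cvtColor(p,cv2.COLOR_RGB2HSV)
m=(((hsv[...,0]<7)|(hsv[...,0]>172))&(hsv[...,1]>105)&(hsv[...,2]>110));m[:,:280]=0;m[:,380:]=0
P=C[m];P=P[(P[:,2]>.055)&(P[:,2]<.07)];print('red top',P.mean(0),P[:,2].std(),cv2.minAreaRect((P[:,:2]*1000).astype(np.float32)))
E
```

```text
12.45 [ 0.49416691 -0.3316576   0.35522894] [-179.69982156   -0.50792532  -66.6519553 ] 0.05672061342601189 [ 0.11111326  0.21168442 -0.1338851 ]
12.5 [ 0.4934 -0.3313  0.3522] [-179.84   -0.28  -66.65] 0.0565 [ 0.2  0.3 -0.6] [0.04 0.02 0.  ] [ 48.  14. -20.  95.   5.  71. -39.]
red top [ 0.48688922 -0.33411088  0.062235  ] 0.0008722986237200335 ((486.53741455078125, -334.0999450683594), (65.6554946899414, 12.211207389831543), 23.42654800415039)
```

View pics/w7.png

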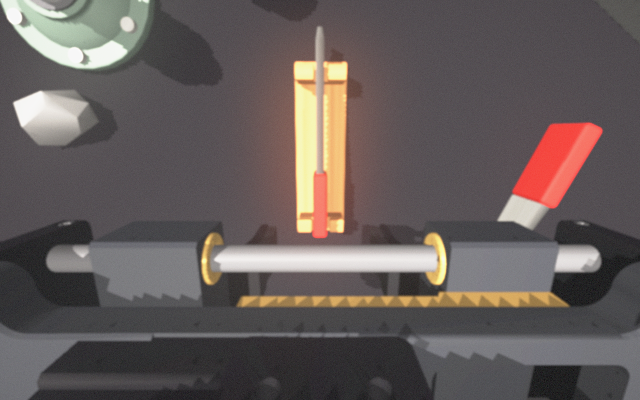

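The drift is back in its grooves: same height (62 mm), same yaw (23.4°), tip at (320,30) and grip at (320,205). Now over the coarse drum.

>>> carry_out([
  [0.0, 0.0, 0.05, 0, -0.5],
  [0.01, 0.04, 0.08, 0, -0.5],
  [0.025, 0.085, 0.11, 0, -0.5],
  [0.04, 0.13, 0.12, 0, -0.5],
  [0.055, 0.18, 0.12, 0, -0.5],
  [0.07, 0.225, 0.12, 0, -0.5],
  [0.08, 0.265, 0.12, 0, -0.5],
  [0.09, 0.304, 0.12, 0, -0.5],
  [0.09, 0.304, 0.12, 0, -0.5],
  [0.09, 0.304, 0.12, 0, -0.5],
  [0.09, 0.304, 0.12, 0, -0.5],
])

```text
time_s: 13.6
tool_pos: [0.5825, -0.0286, 0.468]
tool_rot: [179.9, 0.0, -66.8]
force: [-0.7, -0.2, -0.3]
grip_width: 0.0654
```

```bash
python3 w.py w8;python3 s.py; python3 - <<'E'
from h import *
from cell import env
p,d=env.read_camera('scene');np.savez('scene4.npz',p=p,d=d);K,T=cal('scene')
hsv=cv2.cvtColor(p,cv2.COLOR_RGB2HSV)
m=((hsv[...,2]>190)&(hsv[...,1]<40)).astype(np.uint8)[185:215,325:360].copy()
n,l,st,ce=cv2.connectedComponentsWithStats(m);C=cloud(K,T,d)
for i in range(1,n):
    if st[i,4]>10:
        u,v=ce[i]+[325,185];print(st[i],u,v,np.median(C[int(v)-2:int(v)+3,int(u)-2:int(u)+3,2]),plane(K,T,[[u,v]],.222)[0])
cv2.imwrite('pics/scene4c.png',cv2.resize(p[130:260,270:400,::-1],None,fx=4,fy=4,interpolation=cv2.INTER_CUBIC))
E
```

```text
13.6 [ 0.58251538 -0.02862669  0.46804593] [ 1.79870505e+02  8.23533726e-03 -6.67591358e+01] 0.065386954567114 [-0.71120386 -0.24869013 -0.29904386]
13.65 [ 0.5825 -0.029   0.4683] [179.89   0.   -66.81] 0.0655 [ 0.1 -0.4 -0.2] [ 0.01 -0.03  0.07] [ 28.  11. -32.  86.   6.  84. -71.]
[11  9 10  9 57] 340.35087719298247 197.75438596491227 0.22132121429659368 [ 0.58385322 -0.02438616  0.222     ]
```

View pics/w8.png

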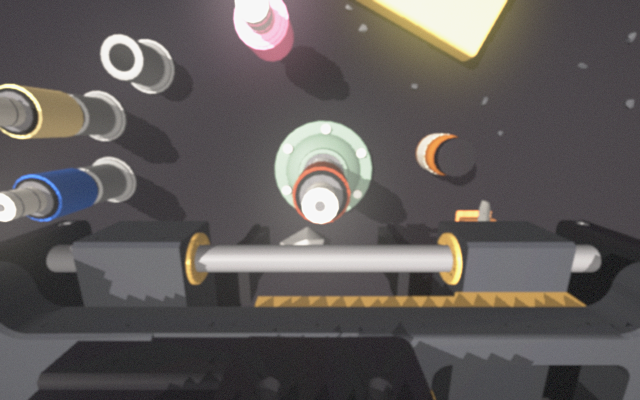

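View pics/scene4c.png

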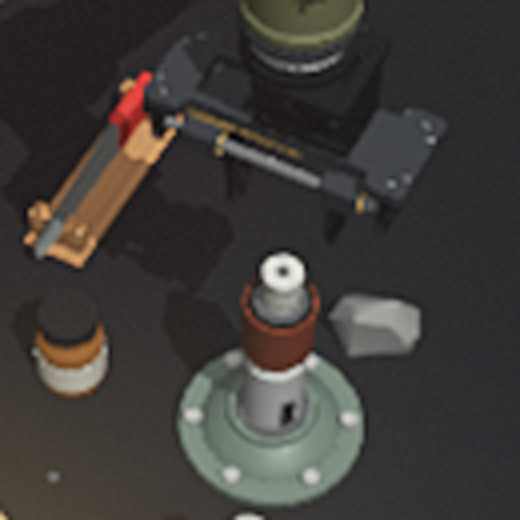

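The wrist view shows the coarse hub at (320,206), the empty pot rim at (124,57), the blue drum at (70,190) and the buff drum at (45,110). The drum stands about 6.5 mm proud and upright.

```bash
python3 - <<'E'
from w import *
p,d,K,T=load('w8');C=cloud(K,T,d)
P=C.reshape(-1,3)
s=P[(abs(P[:,2]-.2215)<.006)&(np.linalg.norm(P[:,:2]-[.583,-.027],axis=1)<.022)];print('hub',len(s),s.mean(0),cv2.minEnclosingCircle((s[:,:2]*1000).astype(np.float32)))
s=P[(abs(P[:,2]-.060)<.004)&(np.linalg.norm(P[:,:2]-[.621,.263],axis=1)<.04)];print('rim',len(s),s.mean(0),cv2.minEnclosingCircle((s[:,:2]*1000).astype(np.float32)))
hsv=cv2.cvtColor(p,cv2.COLOR_RGB2HSV)
# pot hole ray: dark ellipse inside rim
g=p.mean(2);sub=(g[35:80,100:150]<95).astype(np.uint8);n,l,st,ce=cv2.connectedComponentsWithStats(sub)
for i in range(1,n): 
    if st[i,4]>40: print(st[i],ce[i]+[100,35],plane(K,T,[ce[i]+[100,35]],.06))
zt=np.load('top0.npz');Kt,Tt=cal('top');Ct=cloud(Kt,Tt,zt['d']).reshape(-1,3)
s=Ct[(abs(Ct[:,2]-.060)<.004)&(np.linalg.norm(Ct[:,:2]-[.621,.263],axis=1)<.04)];print('toprim',len(s),s.mean(0),cv2.minEnclosingCircle((s[:,:2]*1000).astype(np.float32)))
E
```

```text
hub 996 [ 0.58440282 -0.0248837   0.22139669] ((583.6421508789062, -25.157474517822266), 14.980398178100586)
rim 1046 [0.62113544 0.25978312 0.05932281] ((620.7230224609375, 260.4823913574219), 27.119434356689453)
[ 0  0  9 11 43] [102.23255814  38.06976744] [[0.63262764 0.28728404 0.06      ]]
[29  0 21  5 67] [139.2238806  36.2238806] [[0.65246486 0.24617328 0.06      ]]
[ 39   9  11  26 126] [145.94444444  55.06349206] [[0.63511097 0.23330038 0.06      ]]
[ 10  12  23  23 292] [120.38356164  59.73630137] [[0.61736738 0.26120282 0.06      ]]
[  0  27  17  18 118] [104.41525424  74.05932203] [[0.59310689 0.27583589 0.06      ]]
toprim 97 [0.62106035 0.26323061 0.05987641] ((621.8267211914062, 262.9015808105469), 26.654518127441406)
```

>>> carry_out([
  [0.001, 0.001, -0.04, 0, -0.5],
  [0.001, 0.001, -0.08, 0, -0.5],
  [0.001, 0.001, -0.095, 0, -0.5],
  [0.001, 0.001, -0.095, 0, -0.5],
  [0.001, 0.001, -0.095, 0, 1],
  [0.001, 0.001, -0.095, 0, 1],
  [0.001, 0.001, -0.095, 0, 1],
  [0.001, 0.001, -0.095, 0, 1],
  [0.001, 0.001, -0.095, 0, 1],
  [0.001, 0.001, -0.095, 0, 1],
  [0.001, 0.001, -0.095, 0, 1],
  [0.001, 0.001, -0.095, 0, 1],
  [0.001, 0.001, -0.095, 0, 1],
], grip_force=40)

```text
time_s: 15.0
tool_pos: [0.5836, -0.0263, 0.3742]
tool_rot: [180.0, -0.0, -66.7]
force: [-0.3, -0.6, -0.5]
grip_width: 0.0291
```

```bash
python3 s.py
```

```text
15.0 [ 0.5836 -0.0263  0.3742] [ 1.7998e+02 -2.0000e-02 -6.6660e+01] 0.0291 [-0.3 -0.6 -0.5] [-0.21 -0.06 -0.  ] [ 27.  14. -32.  94.   8.  74. -72.]
```

>>> carry_out([
  [0, 0, 0.01, 0, 1],
  [0, 0, 0.025, 0, 1],
  [0, 0, 0.05, 0, 1],
  [0, 0, 0.08, 0, 1],
  [0, 0, 0.1, 0, 1],
  [0, 0, 0.1, 0, 1],
])

```text
time_s: 15.6
tool_pos: [0.5841, -0.0252, 0.4786]
tool_rot: [-179.7, -0.1, -66.6]
force: [0.3, -0.0, -4.7]
grip_width: 0.0292
```

```bash
python3 s.py; python3 w.py w9
```

```text
15.6 [ 0.5841 -0.0252  0.4786] [-1.7966e+02 -1.5000e-01 -6.6610e+01] 0.0292 [ 0.3 -0.  -4.7] [-0.01 -0.09 -0.01] [ 28.  11. -32.  85.   6.  85. -71.]
15.6 [ 0.58408257 -0.02519408  0.47859017] [-1.79661850e+02 -1.47249975e-01 -6.66140922e+01] 0.029239422595148928 [ 0.34069779 -0.03001194 -4.70283864]
```

View pics/w9.png

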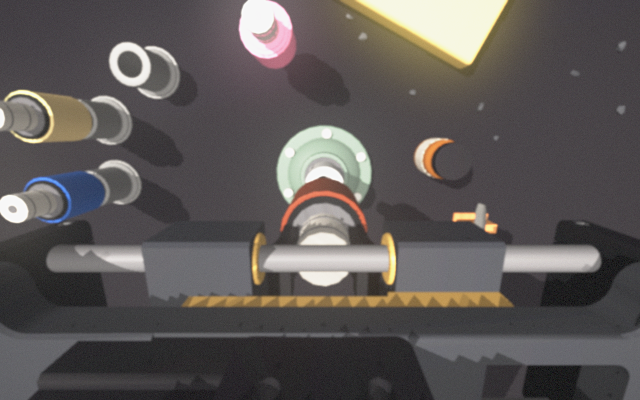

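>>> carry_out([
  [0.005, 0.04, 0, 0, 1],
  [0.011, 0.085, 0, 0, 1],
  [0.017, 0.13, 0, 0, 1],
  [0.023, 0.175, 0, 0, 1],
  [0.029, 0.22, 0, 0, 1],
  [0.034, 0.26, 0, 0, 1],
  [0.038, 0.288, 0, 0, 1],
  [0.038, 0.288, 0, 0, 1],
  [0.038, 0.288, -0.02, 0, 1],
  [0.038, 0.288, -0.045, 0, 1],
  [0.038, 0.288, -0.045, 0, 1],
  [0.038, 0.288, -0.045, 0, 1],
])

```text
time_s: 16.85
tool_pos: [0.6216, 0.2611, 0.4281]
tool_rot: [179.8, -0.0, -66.7]
force: [-0.1, 0.5, -4.3]
grip_width: 0.0294
```

```bash
python3 s.py; python3 - <<'E'
from h import *
from cell import env
for n in ('scene','top'):
    p,d=env.read_camera(n);np.savez(n+'5.npz',p=p,d=d)
    x,y=(370,200) if n=='scene' else (170,140)
    cv2.imwrite(f'pics/{n}5c.png',cv2.resize(p[y:y+130,x:x+130,::-1],None,fx=4,fy=4,interpolation=cv2.INTER_CUBIC))
E
```

```text
16.85 [0.6216 0.2611 0.4281] [ 1.7983e+02 -1.0000e-02 -6.6690e+01] 0.0294 [-0.1  0.5 -4.3] [-0.04 -0.03 -0.01] [   2.   25.  -39.   76.   16.   84. -102.]
```

View pics/scene5c.png

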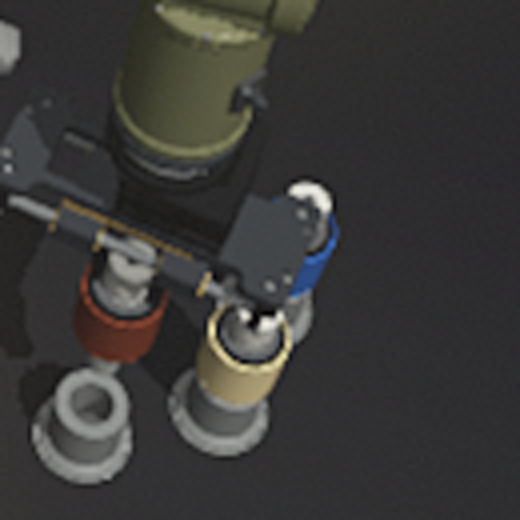

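The scene view shows the drum hanging above the empty pot at crop (95,400), with the gripper clear above the buff drum. Lowering.

>>> carry_out([
  [0, 0.001, -0.03, 0, 1],
  [0, 0.001, -0.06, 0, 1],
  [0, 0.001, -0.085, 0, 1],
  [0, 0.001, -0.1, 0, 1],
  [0, 0.001, -0.107, 0, 1],
  [0, 0.001, -0.107, 0, 1],
])

```text
time_s: 17.55
tool_pos: [0.6218, 0.2629, 0.3224]
tool_rot: [180.0, 0.0, -66.7]
force: [-0.2, -0.2, -3.6]
grip_width: 0.0287
```

```bash
python3 s.py
```

```text
17.55 [0.6218 0.2629 0.3224] [179.99   0.   -66.66] 0.0287 [-0.2 -0.2 -3.6] [-0.03  0.08 -0.04] [   2.   29.  -38.   84.   18.   73. -104.]
```

>>> carry_out([
  [0, 0, -0.002, 0, 1],
  [0, 0, -0.0035, 0, 1],
  [0, 0, -0.0045, 0, 1],
  [0, 0, -0.0045, 0, 1],
])

```text
time_s: 17.95
tool_pos: [0.6217, 0.263, 0.3182]
tool_rot: [-180.0, -0.0, -66.6]
force: [0.1, 0.2, -5.1]
grip_width: 0.0291
```

```bash
python3 s.py
```

```text
17.95 [0.6217 0.263  0.3182] [-1.7997e+02 -1.0000e-02 -6.6650e+01] 0.0291 [ 0.1  0.2 -5.1] [ 0.04  0.   -0.03] [   2.   29.  -38.   84.   18.   73. -104.]
```

>>> carry_out([
  [0, 0, -0.001, 0, 1],
  [0, 0, -0.002, 0, 1],
  [0, 0, -0.002, 0, 1],
])

```text
time_s: 18.25
tool_pos: [0.6219, 0.2632, 0.3177]
tool_rot: [-179.9, -0.0, -66.7]
force: [-1.9, -0.8, 5.6]
grip_width: 0.029
```

```bash
python3 s.py
```

```text
18.25 [0.6219 0.2632 0.3177] [-1.7988e+02 -3.0000e-02 -6.6660e+01] 0.029 [-1.9 -0.8  5.6] [-0.31  0.46  0.04] [   2.   29.  -38.   84.   18.   73. -104.]
```

The shoulder is on the rim, at the predicted height. Release and rise.

>>> carry_out([
  [0, 0, 0.001, 0, -0.1],
  [0, 0, 0.001, 0, -0.1],
  [0, 0, 0.001, 0, -0.1],
  [0, 0, 0.001, 0, -0.1],
  [0, 0, 0.001, 0, -0.1],
  [0, 0, 0.001, 0, -0.1],
  [0, 0, 0.03, 0, -0.1],
  [0, 0, 0.07, 0, -0.1],
  [0, 0, 0.11, 0, -0.1],
  [0, 0, 0.14, 0, -0.1],
  [0, 0, 0.14, 0, -0.1],
])

```text
time_s: 19.35
tool_pos: [0.6219, 0.2639, 0.4616]
tool_rot: [-179.5, 0.0, -66.7]
force: [-0.2, 0.4, 0.7]
grip_width: 0.048
```

```bash
python3 s.py; python3 w.py w10; python3 - <<'E'
from w import *
p,d,K,T=load('w10');C=cloud(K,T,d);P=C[:235].reshape(-1,3)
for nm,c,r in (('coarse',(.621,.262),.022),('fine',(.4386,.273),.03),('buff',(.5265,.311),.03)):
    s=P[(abs(P[:,2]-.165)<.006)&(np.linalg.norm(P[:,:2]-c,axis=1)<r)]
    if len(s)>20: print(nm,len(s),s.mean(0),cv2.minEnclosingCircle((s[:,:2]*1000).astype(np.float32)))
E
```

```text
19.35 [0.6219 0.2639 0.4616] [-1.7948e+02  1.0000e-02 -6.6650e+01] 0.048 [-0.2  0.4  0.7] [0.03 0.02 0.02] [   2.   25.  -39.   73.   15.   87. -102.]
19.35 [0.6219324  0.26385564 0.46162846] [-1.79479833e+02  1.37000719e-02 -6.66506373e+01] 0.0479699269289632 [-0.19504605  0.43543957  0.69701453]
coarse 675 [0.62140706 0.2620274  0.16421778] ((620.9654541015625, 261.9763488769531), 14.900010108947754)
```

View pics/w10.png

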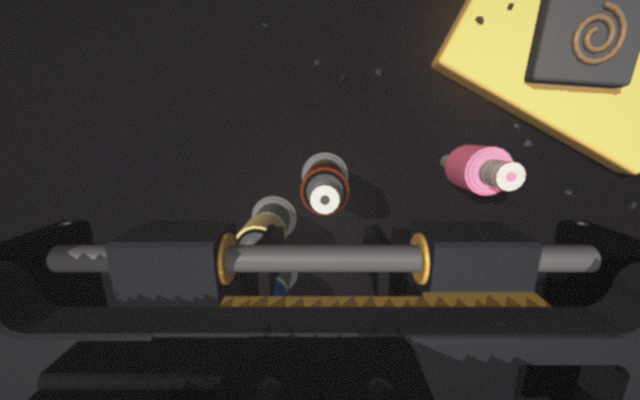

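The wrist view shows the coarse drum hanging in its pot with the hub at (323,200), top 0.164 m as expected (0.165). On to the blue drum.

>>> carry_out([
  [-0.045, 0.002, 0, 0, -0.4],
  [-0.09, 0.005, 0, 0, -0.4],
  [-0.135, 0.008, -0.02, 0, -0.4],
  [-0.17, 0.01, -0.04, 0, -0.4],
  [-0.183, 0.01, -0.05, 0, -0.4],
  [-0.183, 0.01, -0.05, 0, -0.4],
  [-0.183, 0.01, -0.05, 0, -0.4],
])

```text
time_s: 20.1
tool_pos: [0.4392, 0.2724, 0.4055]
tool_rot: [180.0, -0.0, -66.7]
force: [-0.1, 1.3, -0.7]
grip_width: 0.061
```

```bash
python3 s.py; python3 w.py w11; python3 - <<'E'
from w import *
p,d,K,T=load('w11');C=cloud(K,T,d);P=C[:240].reshape(-1,3)
for nm,c,r in (('fine',(.4386,.273),.025),('buff',(.5265,.311),.025)):
    s=P[(abs(P[:,2]-.165)<.006)&(np.linalg.norm(P[:,:2]-c,axis=1)<r)]
    if len(s)>20: print(nm,len(s),s.mean(0),cv2.minEnclosingCircle((s[:,:2]*1000).astype(np.float32)))
E
```

```text
20.1 [0.4392 0.2724 0.4055] [ 1.800e+02 -4.000e-02 -6.669e+01] 0.061 [-0.1  1.3 -0.7] [ 0.03 -0.05  0.01] [   7.    5.  -44.  100.    3.   76. -104.]
20.1 [0.43922413 0.27241533 0.40553095] [ 1.79996883e+02 -3.51430005e-02 -6.66906879e+01] 0.061014274972134956 [-0.08377842  1.33201727 -0.73472513]
fine 1026 [0.43843222 0.27165918 0.16426605] ((437.7974853515625, 271.26361083984375), 15.11061954498291)
buff 1379 [0.52584128 0.308881   0.16434278] ((525.880859375, 308.8561096191406), 14.90027141571045)
```

View pics/w11.png

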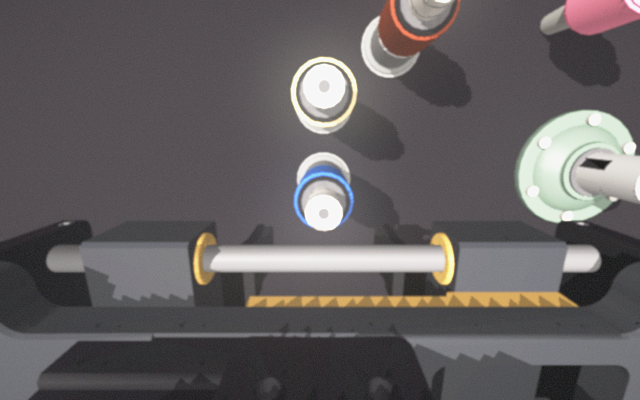

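The blue hub is at (323,212), the buff drum at (323,87), and the empty spindle is visible on the right. Grip the blue drum.

>>> carry_out([
  [-0.001, -0.0005, -0.04, 0, -0.4],
  [-0.001, -0.0005, -0.08, 0, -0.4],
  [-0.001, -0.0005, -0.0905, 0, -0.4],
  [-0.001, -0.0005, -0.0905, 0, -0.4],
  [-0.001, -0.0005, -0.0905, 0, 1],
  [-0.001, -0.0005, -0.0905, 0, 1],
  [-0.001, -0.0005, -0.0905, 0, 1],
  [-0.001, -0.0005, -0.0905, 0, 1],
  [-0.001, -0.0005, -0.0905, 0, 1],
  [-0.001, -0.0005, -0.0905, 0, 1],
  [-0.001, -0.0005, -0.0905, 0, 1],
  [-0.001, -0.0005, -0.0905, 0, 1],
], grip_force=60)

```text
time_s: 21.35
tool_pos: [0.438, 0.2724, 0.3158]
tool_rot: [-179.9, -0.0, -66.7]
force: [-0.2, -2.3, 2.7]
grip_width: 0.0288
```

```bash
python3 s.py
```

```text
21.35 [0.438  0.2724 0.3158] [-1.7994e+02 -3.0000e-02 -6.6660e+01] 0.0288 [-0.2 -2.3  2.7] [-0.3  -0.1   0.04] [   6.    9.  -44.  107.    7.   66. -107.]
```

>>> carry_out([
  [0, 0, 0.01, 0, 1],
  [0, 0, 0.04, 0, 1],
  [0, 0, 0.085, 0, 1],
  [0, 0, 0.125, 0, 1],
  [0.01, -0.02, 0.14, 0, 1],
  [0.03, -0.06, 0.14, 0, 1],
  [0.05, -0.1, 0.14, 0, 1],
  [0.07, -0.145, 0.14, 0, 1],
  [0.09, -0.185, 0.14, 0, 1],
  [0.11, -0.23, 0.14, 0, 1],
  [0.13, -0.27, 0.14, 0, 1],
  [0.1455, -0.2993, 0.14, 0, 1],
  [0.1455, -0.2993, 0.14, 0, 1],
  [0.1455, -0.2993, 0.14, 0, 1],
  [0.1455, -0.2993, 0.14, 0, 1],
])

```text
time_s: 22.85
tool_pos: [0.5827, -0.0253, 0.4548]
tool_rot: [180.0, 0.1, -66.5]
force: [-0.7, 0.2, -3.7]
grip_width: 0.0288
```

```bash
python3 s.py;python3 w.py w12; python3 - <<'E'
from h import *
from cell import env
for n in ('scene',):
    p,d=env.read_camera(n);np.savez(n+'6.npz',p=p,d=d)
    cv2.imwrite(f'pics/{n}6c.png',cv2.resize(p[130:270,270:400,::-1],None,fx=4,fy=4,interpolation=cv2.INTER_CUBIC))
E
```

```text
22.85 [ 0.5827 -0.0253  0.4548] [ 1.7995e+02  1.1000e-01 -6.6520e+01] 0.0288 [-0.7  0.2 -3.7] [0.03 0.03 0.02] [ 25.  11. -29.  88.   5.  83. -71.]
22.85 [ 0.58272781 -0.02527827  0.45478601] [ 1.79951712e+02  1.08218099e-01 -6.65237413e+01] 0.028794970873515312 [-0.69518375  0.18578361 -3.65613694]
```

View pics/scene6c.png

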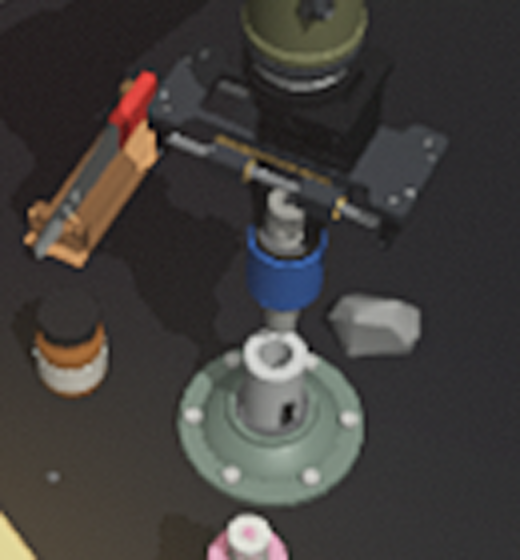

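View pics/w12.png

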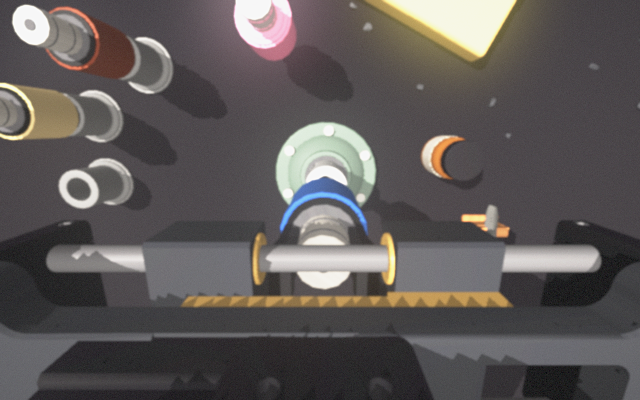

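The scene view shows the blue drum over the open bore, nose ring at crop (275,353). I'll measure the nose face centre.

```bash
python3 - <<'E'
from h import *
z=np.load('scene6.npz');K,T=cal('scene');hsv=cv2.cvtColor(z['p'],cv2.COLOR_RGB2HSV);C=cloud(K,T,z['d'])
P=C.reshape(-1,3);s=P[(abs(P[:,2]-.110)<.004)&(np.linalg.norm(P[:,:2]-[.583,-.027],axis=1)<.035)]
print(len(s),s.mean(0),cv2.minEnclosingCircle((s[:,:2]*1000).astype(np.float32)))
# blue sleeve: axis at its height from silhouette
m=((hsv[...,0]>100)&(hsv[...,0]<125)&(hsv[...,1]>120));m[:,:300]=0;m[:,380:]=0;m[260:]=0;m[:150]=0
ys,xs=np.nonzero(m);Q=C[m];Q=Q[(Q[:,2]>.2)&(Q[:,2]<.28)];print('blue',len(Q),Q.mean(0))
c,r=circ(Q[:,:2]);print(c,r)
d=np.load('scene0.npz');h0=cv2.cvtColor(d['p'],cv2.COLOR_RGB2HSV)
E
```

```text
96 [ 0.58283586 -0.02343051  0.11003231] ((581.90087890625, -24.67138671875), 25.34817123413086)
blue 239 [ 0.59678784 -0.0085675   0.24505733]
[ 0.58364557 -0.02215068] 0.025512569356081795
```

Drum and nose are aligned within about 1–2 mm. Lowering.

>>> carry_out([
  [0, 0, -0.02, 0, 1],
  [0, 0, -0.035, 0, 1],
  [0, 0, -0.05, 0, 1],
  [0, 0, -0.06, 0, 1],
  [0, 0, -0.068, 0, 1],
  [0, 0, -0.072, 0, 1],
  [0, 0, -0.072, 0, 1],
])

```text
time_s: 23.65
tool_pos: [0.5831, -0.0269, 0.3828]
tool_rot: [180.0, 0.0, -66.6]
force: [0.3, -0.3, -3.0]
grip_width: 0.0288
```

```bash
python3 s.py
```

```text
23.65 [ 0.5831 -0.0269  0.3828] [ 1.7996e+02  2.0000e-02 -6.6650e+01] 0.0288 [ 0.3 -0.3 -3. ] [-0.08 -0.04  0.01] [ 25.  13. -29.  94.   6.  75. -72.]
```

>>> carry_out([
  [0, 0, -0.003, 0, 1],
  [0, 0, -0.006, 0, 1],
  [0, 0, -0.009, 0, 1],
  [0, 0, -0.011, 0, 1],
  [0, 0, -0.011, 0, 1],
])

```text
time_s: 24.15
tool_pos: [0.5832, -0.0269, 0.3722]
tool_rot: [-180.0, -0.0, -66.7]
force: [-0.2, -0.3, -3.5]
grip_width: 0.0289
```

```bash
python3 s.py
```

```text
24.15 [ 0.5832 -0.0269  0.3722] [-1.7999e+02 -1.0000e-02 -6.6650e+01] 0.0289 [-0.2 -0.3 -3.5] [-0.13 -0.   -0.03] [ 25.  13. -29.  95.   7.  74. -72.]
```

>>> carry_out([
  [0, 0, -0.0015, 0, 1],
  [0, 0, -0.003, 0, 1],
  [0, 0, -0.003, 0, 1],
])

```text
time_s: 24.45
tool_pos: [0.5834, -0.0268, 0.3709]
tool_rot: [-179.9, -0.1, -66.7]
force: [-2.4, 0.1, 5.1]
grip_width: 0.029
```

```bash
python3 s.py
```

```text
24.45 [ 0.5834 -0.0268  0.3709] [-1.7991e+02 -7.0000e-02 -6.6650e+01] 0.029 [-2.4  0.1  5.1] [ 0.01  0.54 -0.01] [ 25.  13. -29.  95.   7.  73. -72.]
```

In contact. Now the twisting push.

>>> carry_out([
  [-0.0003, 0, -0.0015, 0, 1],
  [-0.0003, 0, -0.003, 4, 1],
  [-0.0003, 0, -0.0035, 10, 1],
  [-0.0003, 0, -0.004, 17, 1],
  [-0.0003, 0, -0.0045, 24, 1],
  [-0.0003, 0, -0.005, 31, 1],
])

```text
time_s: 25.05
tool_pos: [0.5833, -0.0272, 0.3676]
tool_rot: [-179.9, -0.2, -35.5]
force: [-3.1, -0.7, 13.2]
grip_width: 0.0288
```

```bash
python3 s.py
```

```text
25.05 [ 0.5833 -0.0272  0.3676] [-179.94   -0.2   -35.49] 0.0288 [-3.1 -0.7 13.2] [-0.03  1.22 -0.44] [ 28.  14. -32.  95.   8.  73. -41.]
```

>>> carry_out([
  [-0.0003, 0, -0.001, 8, 1],
  [-0.0003, 0, -0.0015, 16, 1],
  [-0.0003, 0, -0.002, 24, 1],
  [-0.0003, 0, -0.0025, 32, 1],
  [-0.0003, 0, -0.003, 40, 1],
  [-0.0003, 0, -0.003, 48, 1],
  [-0.0003, 0, -0.003, 48, 1],
])

```text
time_s: 25.75
tool_pos: [0.5835, -0.0276, 0.3658]
tool_rot: [179.8, -0.3, 12.4]
force: [-4.5, -2.5, 17.8]
grip_width: 0.0287
```

```bash
python3 s.py
```

```text
25.75 [ 0.5835 -0.0276  0.3658] [179.78  -0.26  12.43] 0.0287 [-4.5 -2.5 17.8] [-0.52  1.21  0.14] [ 33.  15. -38.  95.  10.  73.   5.]
```

The height matches home. I'll twist a bit more under slightly higher load to confirm.

>>> carry_out([
  [0, 0, -0.001, 8, 1],
  [0, 0, -0.0015, 16, 1],
  [0, 0, -0.0015, 24, 1],
  [0, 0, -0.0015, 24, 1],
])

```text
time_s: 26.15
tool_pos: [0.5838, -0.0276, 0.3656]
tool_rot: [179.6, -0.2, 36.4]
force: [-5.6, -1.1, 21.9]
grip_width: 0.0289
```

```bash
python3 s.py
```

```text
26.15 [ 0.5838 -0.0276  0.3656] [179.61  -0.21  36.41] 0.0289 [-5.6 -1.1 21.9] [-0.66  1.44  0.11] [ 35.  16. -41.  95.  11.  73.  28.]
```

It stays at the stop. Unload, release, and rise.

>>> carry_out([
  [-0.001, 0, 0.003, 0, 1],
  [-0.001, 0, 0.0055, 0, 1],
  [-0.001, 0, 0.0055, 0, -0.2],
  [-0.001, 0, 0.0055, 0, -0.2],
  [-0.001, 0, 0.0055, 0, -0.2],
  [-0.001, 0, 0.0055, 0, -0.2],
  [-0.001, 0, 0.0055, 0, -0.2],
  [-0.001, 0, 0.0055, 0, -0.2],
  [-0.001, 0, 0.0055, 0, -0.2],
  [-0.001, 0, 0.03, 0, -0.2],
  [-0.001, 0, 0.07, 0, -0.2],
  [-0.001, 0, 0.1, 0, -0.2],
  [-0.001, 0, 0.1, 0, -0.2],
])

```text
time_s: 27.45
tool_pos: [0.5824, -0.0262, 0.4647]
tool_rot: [179.7, -0.4, 36.4]
force: [-0.3, -0.1, -0.1]
grip_width: 0.0519
```

```bash
python3 s.py; python3 w.py w13; python3 - <<'E'
from h import *
from cell import env
p,d=env.read_camera('scene');np.savez('scene7.npz',p=p,d=d);K,T=cal('scene')
cv2.imwrite('pics/scene7c.png',cv2.resize(p[130:320,270:470,::-1],None,fx=3,fy=3,interpolation=cv2.INTER_CUBIC))
hsv=cv2.cvtColor(p,cv2.COLOR_RGB2HSV);C=cloud(K,T,d).reshape(-1,3)
s=C[(abs(C[:,2]-.215)<.012)&(np.linalg.norm(C[:,:2]-[.583,-.027],axis=1)<.016)];print('scene hub top',len(s),np.percentile(s[:,2],[50,80,90]),s.mean(0))
from w import load
p,d,K,T=load('w13');C=cloud(K,T,d)[:240].reshape(-1,3)
s=C[(abs(C[:,2]-.215)<.008)&(np.linalg.norm(C[:,:2]-[.583,-.027],axis=1)<.02)]
print('wrist',len(s),np.median(s[:,2]),cv2.minEnclosingCircle((s[:,:2]*1000).astype(np.float32)))
E
```

```text
27.45 [ 0.5824 -0.0262  0.4647] [179.68  -0.35  36.36] 0.0519 [-0.3 -0.1 -0.1] [-0.02 -0.2  -0.02] [ 36.  12. -42.  87.   8.  84.  30.]
27.45 [ 0.58243522 -0.02622086  0.46472352] [179.6845766   -0.35085778  36.35948765] 0.05192824039539193 [-0.2540438  -0.13371891 -0.06569417]
scene hub top 76 [0.21369384 0.21618913 0.21737388] [ 0.58400135 -0.02433452  0.21351466]
wrist 962 0.21406574895554825 ((582.1140747070312, -27.65801429748535), 15.087297439575195)
```

View pics/scene7c.png

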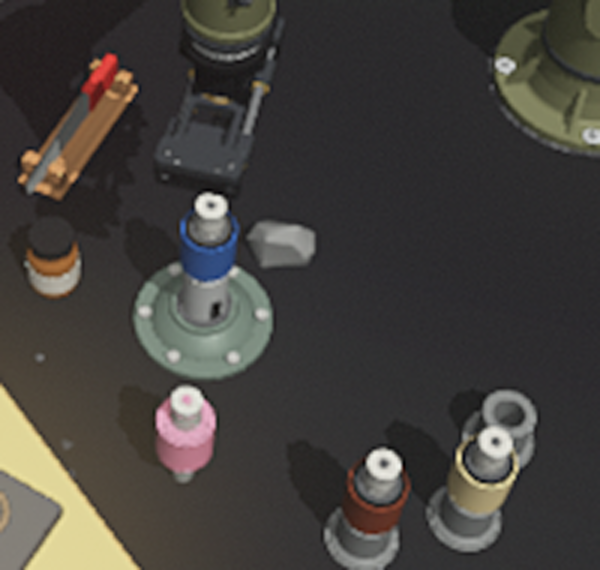

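All in place: the blue drum is in the spindle at crop (210,240), coarse in its pot at (378,500), buff at (487,480), jar and stone unmoved, and the drift in the rest. I'll rise clear, make final comparisons, and hand in.

>>> carry_out([
  [-0.04, -0.03, 0.02, 0, -0.2],
  [-0.08, -0.06, 0.04, 0, -0.2],
  [-0.12, -0.09, 0.05, 0, -0.2],
  [-0.12, -0.12, 0.05, 0, -0.2],
  [-0.12, -0.12, 0.05, 0, -0.2],
  [-0.12, -0.12, 0.05, 0, -0.2],
  [-0.12, -0.12, 0.05, 0, -0.2],
])

```text
time_s: 28.25
tool_pos: [0.4619, -0.1459, 0.5087]
tool_rot: [-179.9, 0.0, 36.4]
force: [0.3, -0.5, -0.0]
grip_width: 0.0524
```

```bash
python3 s.py; python3 - <<'E'
from h import *
from cell import env
p,d=env.read_camera('scene');p0=np.load('scene0.npz')['p']
def hubs(im):
    h=cv2.cvtColor(im,cv2.COLOR_RGB2HSV);m=((h[...,2]>200)&(h[...,1]<40)).astype(np.uint8)
    n,l,st,ce=cv2.connectedComponentsWithStats(m);return [(ce[i].round(1).tolist(),int(st[i,4])) for i in range(1,n) if 25<st[i,4]<90 and 180<ce[i][1]<320 and ce[i][0]>300]
print(hubs(p0));print(hubs(p))
for nm,(x,y,w,h) in dict(jar=(275,200,25,30),rock=(354,203,22,17),buff=(412,270,32,45),pink=(318,255,26,35)).items():
    print(nm,np.abs(p[y:y+h,x:x+w].astype(int)-p0[y:y+h,x:x+w]).mean().round(1))
cv2.imwrite('pics/scene8.png',p[:,:,::-1])
E
```

```text
28.25 [ 0.4619 -0.1459  0.5087] [-1.7988e+02  1.0000e-02  3.6450e+01] 0.0524 [ 0.3 -0.5 -0. ] [ 0.02 -0.09 -0.03] [ 51.  -3. -35.  95.  -2.  88.  53.]
[([339.9, 198.3], 51), ([446.7, 250.3], 53), ([332.1, 263.2], 65), ([434.8, 277.0], 61)]
[([339.9, 198.3], 50), ([332.1, 263.2], 65), ([434.8, 277.0], 61), ([397.7, 284.6], 62)]
jar 1.0
rock 0.8
buff 2.2
pink 0.7
```

View pics/scene8.png

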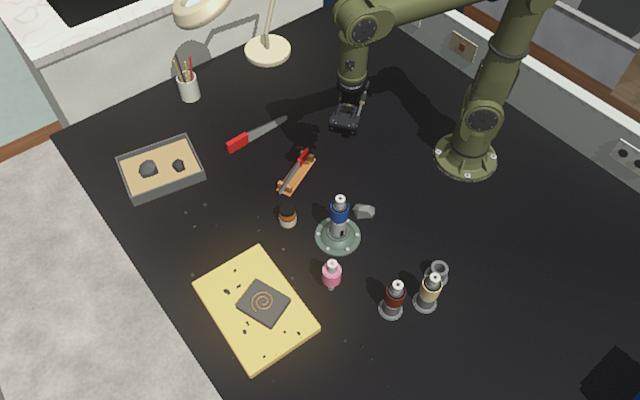

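The blue hub now sits on exactly the pixel the jammed coarse hub had at the start (339.9, 198.3), so it is fully home. The bystanders are unchanged and the arm is clear.

```bash
python3 -c "
from cell import env
print(env.sign_off())"
```

```text
the job is handed in; nothing more can be done
None
```

I changed the drum and handed the job in at about 28 s. `sign_off()` gave no verdict.

- **Coarse drum:** I drove the drift through the slot from the -y side until the tip was about 76 mm past the axis. That raised the drum about 8 mm and left it loose. I put the drift back in the rest at the same height and yaw as at the start. The coarse drum now hangs in the empty pot, with its shoulder on the rim.
- **Fine drum:** I set it in the bore and pushed it down with up to about 22 N while turning it about 103°. The gripper then stopped at the height I had worked out for the shoulder on the nose face. After release its hub shows at the same scene-camera pixel (339.9, 198.3) as the jammed coarse hub did at the start.
- **Bystanders:** The buff hub pixel is unchanged, and the jar and stone image patches match the start. The arm is clear of everything, with no force on it.
- **Small disagreements:** Depth readings gave the fine drum's hub top at 213.7–214.1 mm against 215 expected. The wrist camera read the other drums about 0.7 mm low as well. The cameras also differed by 1–3 mm on the spindle's position, which was within the fit tolerances.
- **Not tested:** I did not pull on the fine drum to confirm that it is jammed.

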